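# Take the fill heads off their dock and hang them over the catch tray

## Robot

A 6-joint arm with a two-finger parallel gripper is mounted at the origin on a cart in front of the work surface, level with it; the furniture and walls round the work are solid. World frame = base frame: x ahead of the robot, y to its left, z up, the work surface at z = 0. Lengths are in mm, angles in rad, forces in N, time in s.
With the tool pointing down it reaches from about 425 to 925 mm from the base axis. Payload 12.5 kg.
Tool frame: the origin (TCP) lies on the centre line of the jaws, within the pads' length; the fingertips stand 22 mm ahead of it and the grasp point (between the pads) lies 3 mm ahead of it (tip_extent is the distance from the TCP to the fingertips, in mm); z points along the fingers, x is the direction in which the jaws open and shut, and the axes are right-handed (so a half turn about z gives the same grasp; the last joint's range is limited). The gripper opens to 85 mm and grips with 20 to 120 N. Pads are 22 mm wide; open, the fingers measure 114 mm over their backs; the gripper's body (76 mm by 85 mm) begins 54 mm behind the grasp point. The pads swing forward as they close: fully open they stand 13 mm farther back than shut.
Start: joints at [-1.28, 0.491, 1.559, -0, 1.092, -0.106], TCP at [241.566, -576.444, 253.327] pointing down, gripper open.
Joint ranges: [-3.1, 3.1], [-0.84, 2.19], [0.05, 2.79], [-1.13, 4.28], [0.06, 2.93], [-2.69, 2.69]. Speed limits (rad/s): [2.22, 2.22, 2.79, 3.14, 3.14, 3.14].

## Interface

Orientations are given as a unit quaternion [x, y, z, w].
In Python, from station import state, snapshot, calibration, close_job, tip_extent gives the robot as it stands. The module is installed in compiled form; this text tells all that it offers.
- The arm moves only by the shell command python3 -m jog 'ROWS' [FORCE]. ROWS is JSON, a list of rows, each an object of numbers: "tx", "ty", "tz": the shift along the tool's x, y, z in cm; "wx", "wy", "wz": the turn, a rotation vector about the tool's x, y, z in degrees; "grip": the finger opening in cm, from 0 to 8.54. A call has 1 to 8 rows; each row shifts and turns the commanded pose from where the row before left it, along the tool's axes as they then stand; what a row does not reach is not made up. A row lasts 1/8 s, in which the tool goes at most 62.5 mm and 10.7 degrees, less where a joint would pass 70% of its speed; a pose out of reach is approached as far as the arm can. A call with a gripper value outside its range is refused whole. The fingers move at their own pace and stop on an object; FORCE is the grip in N (left out, the last holds). Time passes only in rows, so rows that do not move let the fingers close. It gives the time, the measured TCP pose, the force and the opening at its end, in the units of the state.
- state(): the state, without advancing time (a new reading comes with each control period).
- snapshot(name): name is "side" or "top"; returns the picture (400x640x3 uint8, red, green, blue); there is no depth.
- calibration(name): a dict with "fx", "fy", "cx", "cy" (pixels), "cam_to_world" (4x4, takes a point from camera to world coordinates). Camera axes: x right, y down, z forward; pixel columns grow to the right and rows downward; lengths in mm; the calibration is good to about 2 mm. A picture is of the moment at which its call begins. calibration takes no time and is no camera call.
- close_job(): hands the job in, once; it reports no verdict.
The state is a dict: "time": time; "q": joint angles; "joint_vel": joint speeds; "joint_torque": joint torques, N m; "tcp_pos": TCP position; "orientation": TCP orientation; "force": force on the tool from outside, world axes, zero at the start; "moment": the same for the moment, N m; "finger_gap": opening from 0.0 (shut) to 1.0 (fully open).
Only numpy, scipy, OpenCV 4.12 (cv2) and the standard library are available. Lean on these libraries where they do the work, as an engineer would, in place of code of your own. Each camera call takes 0.05 s, during which the arm holds its last target. There are 200 camera calls.

## Task

Swing the shut-off lever over to shut, then set the steel catch tray squarely in its place below the hooks with its black tab on the near side. Only then take every fill head off the docking block, pulling its coloured collar up to free it, and hang each by its bail on a hook of the rack, leaving the tray in place and the yellow-capped bottle and the loose cap on the table undisturbed.

Things in the scene. Friction and masses are not known exactly. Their poses are not given: they have to be found in the camera images.
- dock: Fixed grey docking block 74 x 262 mm, its steel top 105 mm above the table; origin on the table under its middle, y along the row of three square sockets, 80 mm apart. Each socket may hold a fill head, held by two catches under the top plate.
- rack: Fixed hook rack; origin on the table below the middle of its hooks, y along the row. Three level hooks of 6 mm bar, 80 mm apart, point to the rack's -x from a board (top 180 mm high) 74 mm behind the origin; bar axes 170 mm high; ends 24 mm before the origin, turned up, tops 10 mm above the bar axis.
- tray: Loose steel catch tray, 100 (x) x 220 (y) x 24 mm, open on top, 0.35 kg; origin at the middle of its underside. On its -x side, 90 mm from the origin, stands a black grip tab. Its place is right below the hooks with the tab on the side the hooks point to: origin on the rack's origin and axes along the rack's.
- tray_tab (a point): Where to grip the tray's black tab: 34 mm above the tray's underside, 16 mm below the tab's top. The tab is 24 mm along the tray's x and 14 mm along its y (pinch it along y). Axes are the tray's.
- valve_base: Fixed grey block of the shut-off valve, 70 x 50 x 25 mm; origin at the middle of its underside. Its lever, with a red ball on top, pivots 22 mm above the origin about the block's y axis: it leans to the block's -x when open and is pushed over to +x to shut.
- valve_tip (a point): Centre of the red ball (26 mm across) on the shut-off lever, 70 mm from the pivot: 34 mm to the block's -x and 83 mm high when open, 34 mm to its +x when shut; about 1 N moves it.
- valve (a joint): Shut-off lever angle, rad: near 0 = open; swinging it over to its stop at 1.0 = shut; it stays where it is left.
- hook0 (a point): Point on the axis of a rack hook's bar, 170 mm high, in the middle of the stretch where a bail should hang: 24 mm behind the upturned end, 74 mm before the board. Axes are the rack's; the hook points to -x.
- hook1 (a point): Point on the axis of a rack hook's bar, 170 mm high, in the middle of the stretch where a bail should hang: 24 mm behind the upturned end, 74 mm before the board. Axes are the rack's; the hook points to -x.
- hook2 (a point): Point on the axis of a rack hook's bar, 170 mm high, in the middle of the stretch where a bail should hang: 24 mm behind the upturned end, 74 mm before the board. Axes are the rack's; the hook points to -x.
- head0_grip (a point): Centre of the blue sprung collar (42 mm across, 28 mm high) of a fill head (0.23 kg). Drawn up 8 mm along z against 6 to 11 N it frees the catches; pulled further, the head comes out: its shoulder lies 26 mm below this point, its foot 62 mm below. Let go, the collar springs home. z is up the head, y the plane of its bail.
- head0_bail (a point): Middle of the top bar of that head's wire bail (6 mm wire), 42 mm above the collar's centre with the collar home. The opening under the bar is 24 mm wide (along y) and 25 mm high down to the collar, open along x; 36 mm wide outside.
- head1_grip (a point): Centre of the orange sprung collar (42 mm across, 28 mm high) of a fill head (0.23 kg). Drawn up 8 mm along z against 6 to 11 N it frees the catches; pulled further, the head comes out: its shoulder lies 26 mm below this point, its foot 62 mm below. Let go, the collar springs home. z is up the head, y the plane of its bail.
- head1_bail (a point): Middle of the top bar of that head's wire bail (6 mm wire), 42 mm above the collar's centre with the collar home. The opening under the bar is 24 mm wide (along y) and 25 mm high down to the collar, open along x; 36 mm wide outside.
- head2_grip (a point): Centre of the green sprung collar (42 mm across, 28 mm high) of a fill head (0.23 kg). Drawn up 8 mm along z against 6 to 11 N it frees the catches; pulled further, the head comes out: its shoulder lies 26 mm below this point, its foot 62 mm below. Let go, the collar springs home. z is up the head, y the plane of its bail.
- head2_bail (a point): Middle of the top bar of that head's wire bail (6 mm wire), 42 mm above the collar's centre with the collar home. The opening under the bar is 24 mm wide (along y) and 25 mm high down to the collar, open along x; 36 mm wide outside.
- bottle_front: Bystander: filled sauce bottle, 54 mm across, 166 mm high; origin under its base.
- labeller: Fixed labelling machine behind the dock; keep clear of it. Origin on the table under its middle. Its panel is 200 mm high, its blue belt (203 mm high) starts 105 mm before the origin and ends 369 mm to its +y; black clamp knobs, 300 mm high, stand 155 mm before the origin, 222 mm and -3 mm to its +y.
- cap_stray: Bystander: loose yellow bottle cap, 29 mm across, 17 mm high; origin under it.

How it is judged:
By the outcome, as a careful person would: the job done as asked, in the order asked, and still so for the second after the job is handed in, with the robot touching nothing.
Of head0, head1, head2 only 2 to 3 are there at a start; the rules pass over those that are not, and their reading is None.
At some moment in a run one of tray may be knocked a few centimetres aside while the robot is not near it.
It also fails if it takes over 210 s, if anything falls off the work surface, if the arm or the gripper's body presses on something with over 40 N, if the wrist force passes 120 N, or if a joint passes its speed limit or range.

## Working session

There is one attempt and no reset: what is moved stays moved. The work goes in short steps, Python scripts to look and compute and a shell command to move; the robot and the scene stay as the last step left them, time stands still between calls to the robot, and variables do not carry over. Pictures are saved under pics/ and viewed, about 12 in all and at most 16, crops included, and the job is handed in when it is done.

```bash
mkdir -p pics
cat > h.py <<'E'
import numpy as np, cv2
from station import state, snapshot, calibration
from scipy.spatial.transform import Rotation as R
def snap(name, fn):
    im=snapshot(name); cv2.imwrite('pics/'+fn, im[:,:,::-1]); return im
def ray(cam,u,v):
    c=calibration(cam); T=np.array(c['cam_to_world'])
    d=T[:3,:3]@np.array([(u-c['cx'])/c['fx'],(v-c['cy'])/c['fy'],1]); return T[:3,3],d
def plane(cam,u,v,z):
    o,d=ray(cam,u,v); return o+d*(z-o[2])/d[2]
def tri(a,b): # (cam,u,v) x2
    o1,d1=ray(*a);o2,d2=ray(*b); A=np.stack([d1,-d2],1); s=np.linalg.lstsq(A,o2-o1,rcond=None)[0]
    p,q=o1+s[0]*d1,o2+s[1]*d2; return (p+q)/2, np.linalg.norm(p-q)
def proj(cam,P):
    c=calibration(cam); T=np.linalg.inv(np.array(c['cam_to_world'])); p=T[:3,:3]@np.array(P)+T[:3,3]
    return np.array([c['fx']*p[0]/p[2]+c['cx'],c['fy']*p[1]/p[2]+c['cy']])
def delta(P, yaw=None):
    """tool-frame shift cm to world TCP P from the present pose"""
    s=state(); r=R.from_quat(s['orientation']); print('d cm',np.round(r.inv().apply(np.array(P)-s['tcp_pos'])/10,2))
E
python3 - <<'E'
from h import *
import station
for n in('top','side'):
    im=snap(n,n+'1.png'); c=calibration(n); print(n,c['fx'],c['cx'],c['cy'],np.round(c['cam_to_world'],3).tolist())
s=state(); print(s); print(R.from_quat(s['orientation']).as_matrix().round(3)); print(station.tip_extent)
E
```

```text
top 391.4564620192495 320.14382665641284 196.87406611993327 [[-0.0, -0.988, 0.154, 390.11], [-1.0, -0.0, -0.004, 25.866], [0.004, -0.154, -0.988, 1259.429], [0.0, 0.0, 0.0, 1.0]]
side 413.9207858790782 317.09166186629403 200.0727111766491 [[-0.914, -0.361, 0.186, 368.572], [-0.406, 0.809, -0.425, 517.367], [0.003, -0.464, -0.886, 1133.939], [0.0, 0.0, 0.0, 1.0]]
{'time': 0.1, 'q': array([-1.27959909e+00,  4.91478595e-01,  1.55936893e+00,  3.05925079e-05,
        1.09169713e+00, -1.05599368e-01]), 'joint_vel': array([ 0.00031436, -0.00035956, -0.00142458,  0.00039523,  0.00118949,
       -0.00034824]), 'joint_torque': array([ 4.22645680e-03, -6.19445872e+01, -2.62024713e+01, -7.88161583e-05,
        2.88250223e-03, -3.86015563e-05]), 'tcp_pos': array([ 241.52001473, -576.26721517,  252.80576079]), 'orientation': array([ 8.32602094e-01, -5.53871399e-01, -3.57658929e-04, -3.14388778e-04]), 'force': array([ 0.4855626 ,  0.39356414, -0.71210568]), 'moment': array([ 0.0237648 , -0.06801828, -0.00743759]), 'finger_gap': 1.0002516191205943}
[[ 0.386 -0.922 -0.   ]
 [-0.922 -0.386  0.001]
 [-0.001 -0.    -1.   ]]
22.0
```

View pics/top1.png

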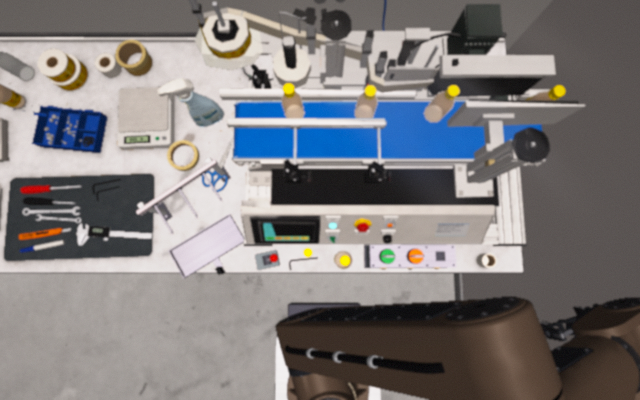

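View pics/side1.png

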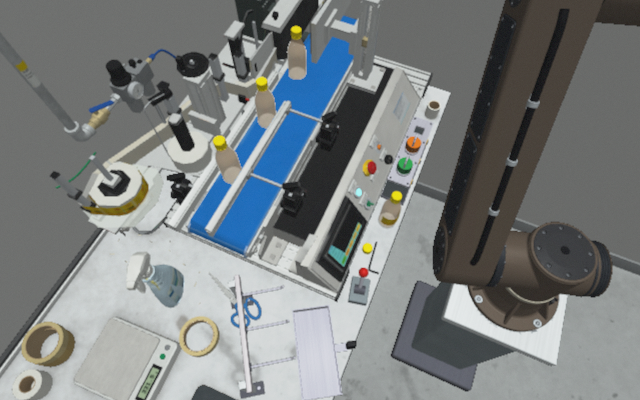

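The top view shows the dock at about (410,257) with green and orange heads and an empty socket. The valve is at (270,259), the tray at (208,246), the rack at (185,190), the bottle at (344,260) and the cap at (308,253). I'll zoom in on these.

Run:
```python
import cv2,numpy as np
a=cv2.imread('pics/top1.png');b=cv2.imread('pics/side1.png')
A=cv2.resize(a[150:280,120:320],(800,520),interpolation=cv2.INTER_CUBIC);cv2.imwrite('pics/z1.png',A)
B=cv2.resize(b[240:400,210:400],(712,600),interpolation=cv2.INTER_CUBIC);cv2.imwrite('pics/z2.png',B)
C=np.vstack([cv2.resize(a[235:280,325:475],(800,240),interpolation=cv2.INTER_CUBIC),cv2.resize(b[80:170,350:550],(800,360),interpolation=cv2.INTER_CUBIC)]);cv2.imwrite('pics/z3.png',C)
```

```text
(no output)
```

View pics/z1.png

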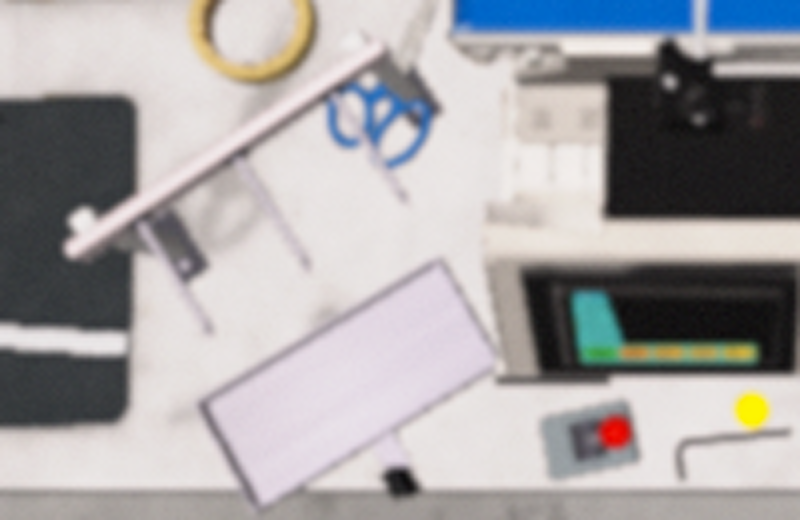

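View pics/z2.png

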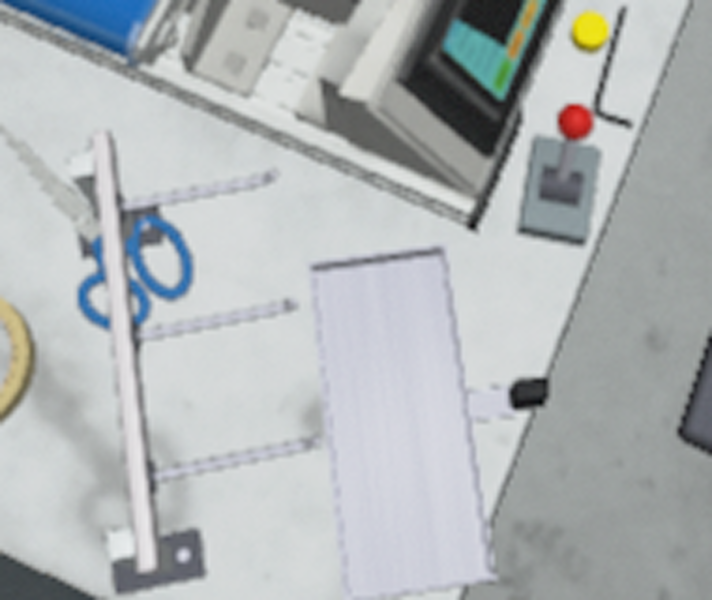

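View pics/z3.png

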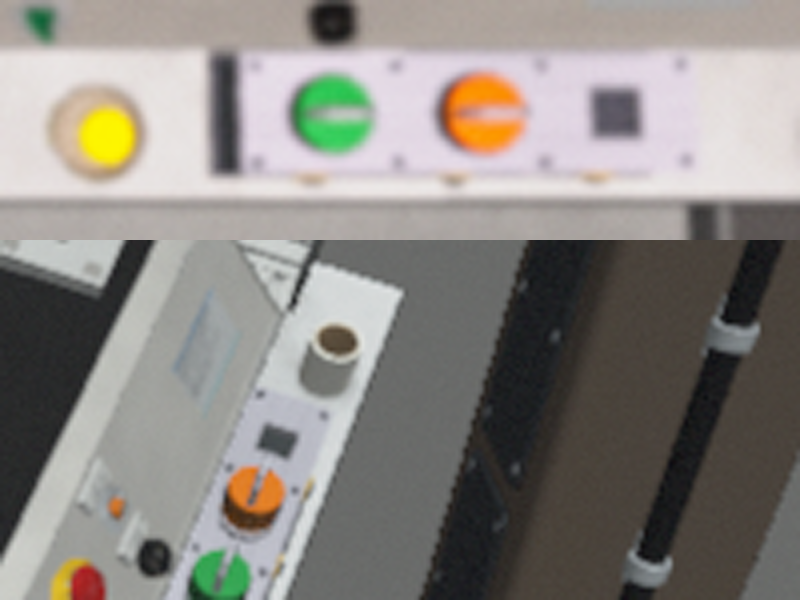

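The zooms show the hook tips, tray corners, tab, red ball leaning to image right (world −y), and the bails along world y. Next I'll compute positions.

```bash
cat > m.py <<'E'
from h import *
def blob(im,lo,hi,box,big=True):
    x0,y0,x1,y1=box; hsv=cv2.cvtColor(im,cv2.COLOR_RGB2HSV)[y0:y1,x0:x1]
    m=cv2.inRange(hsv,np.array(lo),np.array(hi)); n,l,st,c=cv2.connectedComponentsWithStats(m)
    i=1+np.argmax(st[1:,4]); return c[i]+[x0,y0], st[i,4], st[i,:4]+[x0,y0,0,0]
E
python3 - <<'E'
from m import *
t=cv2.imread('pics/top1.png')[:,:,::-1].copy();s=cv2.imread('pics/side1.png')[:,:,::-1].copy()
T=lambda x,y:(120+x/4-.4,150+y/4-.4); S=lambda x,y:(210+x*190/712-.4,240+y*160/600-.4)
def pr(n,a,b):
    p,e=tri(('top',*a),('side',*b)); print(n,p.round(1),'err',round(e,1))
for n,a,b in [('tip A',(404,200),(272,177)),('tip B',(309,268),(291,305)),('tip C',(210,332),(313,440)),('tc far R',(440,260),(312,268)),('tc nearR',(498,365),(443,250)),('tc nearL',(260,508),(494,578)),('tab',(400,482),(528,392)),('boardR',(380,45),(103,135)),('boardL',(70,248),(147,568))]:
    pr(n,T(*a),S(*b))
for n,lo,hi,bt,bs in [('ball',(0,150,120),(8,255,255),(255,245,290,275),(340,260,380,290)),('cap',(25,150,150),(35,255,255),(295,240,320,265),(355,235,375,260)),
 ('bottle cap',(25,150,150),(35,255,255),(330,250,355,270),(380,185,410,210)),
 ('green',(45,120,80),(75,255,255),(370,245,400,270),(390,145,425,180)),('orange',(8,150,120),(20,255,255),(402,245,430,270),(400,130,430,160))]:
    a=blob(t,lo,hi,bt);b=blob(s,lo,hi,bs);print(a[0].round(1),a[1],a[2],b[0].round(1),b[1],b[2]);pr(n,a[0],b[0])
D=lambda x,y:(325+x/5.333-.4,235+y/5.333-.4);E=lambda x,y:(350+x/4-.4,80+(y-240)/4-.4)
for n,a in [('tray c farL',(203,404)),('farR',(440,260)),('nearR',(498,365)),('nearL',(260,508))]: print(n,plane('top',*T(*a),24).round(1))
for n,a in [('tray c farR',(312,268)),('nearR',(443,250)),('nearL',(494,578)),('farL',(345,600))]: print('side',n,plane('side',*S(*a),24).round(1))
print('bolts',[plane('top',*D(*a),105).round(1) for a in [(257,66),(257,160),(397,66),(397,160),(541,66),(545,161),(681,64),(685,160),(616,112)]])
print('socket side',plane('side',*E(277,440),105).round(1))
print('bolts side',[plane('side',*E(*a),105).round(1) for a in [(265,394),(321,414)]])
print('valve block',[plane('top',*T(*a),25).round(1) for a in [(540,414),(630,402),(640,464),(552,478)]])
print('valve block s',[plane('side',*S(*a),25).round(1) for a in [(532,137),(600,148),(587,242),(520,230)]])
print('bail bar',plane('top',*D(305,114),170),plane('top',*D(372,114),170))
print('table edge',plane('top',*T(500,490),0))
E
```

```text
tip A [551.9 300.7 171.8] err 0.1
tip B [505.7 366.3 168.1] err 2.5
tip C [460.2 431.2 172.3] err 1.4
tc far R [527.7 311.6   7. ] err 0.2
tc nearR [445.1 262.1  10.1] err 2.7
tc nearL [331.7 445.3   7.9] err 1.5
tab [353.7 331.2  29.6] err 1.2
boardR [662.  321.  175.7] err 1.2
boardL [517.1 530.5 175.2] err 0.9
[273.5 257.7] 50 [270 254   8   8] [363.2 271.9] 57 [359 268   9   9]
ball [391.5 159.3  85.9] err 1.1
[307.5 252.2] 52 [304 249   8   8] [367.1 247.8] 66 [363 244   9   9]
cap [408.6  60.9   8.8] err 1.1
[344.5 260.1] 83 [340 255  10  11] [396.5 195.4] 84 [391 191  11  10]
bottle cap [384.5 -45.7 166.8] err 0.4
[386.5 255.9] 108 [380 250  14  13] [404.8 163.9] 108 [398 158  14  12]
green [ 396.2 -166.   142.2] err 1.1
[414.5 255.7] 129 [408 249  14  14] [413.4 142.6] 103 [407 137  14  12]
orange [ 396.7 -244.7  144.4] err 0.6
tray c farL [412.9 488.6  24. ]
farR [525.9 307.8  24. ]
nearR [443.1 259.4  24. ]
nearL [333.2 439.9  24. ]
side tray c farR [525.2 314.7  24. ]
side nearR [445.5 265.3  24. ]
side nearL [331.5 446.3  24. ]
side farL [414.4 497.2  24. ]
bolts [array([ 421.8, -133. ,  105. ]), array([ 371. , -131.9,  105. ]), array([ 421.8, -209.9,  105. ]), array([ 371. , -208.3,  105. ]), array([ 421.8, -289.1,  105. ]), array([ 370.4, -289.1,  105. ]), array([ 422.9, -366.1,  105. ]), array([ 370.9, -365.6,  105. ]), array([ 396.8, -329.1,  105. ])]
socket side [ 397.8 -328.7  105. ]
bolts side [array([ 419.9, -367.7,  105. ]), array([ 374.1, -366.7,  105. ])]
valve block [array([405.1, 225.3,  25. ]), array([414.4, 155.3,  25. ]), array([366.7, 146.8,  25. ]), array([356. , 214.8,  25. ])]
valve block s [array([418.2, 162.8,  25. ]), array([369.6, 150.2,  25. ]), array([353.8, 218.5,  25. ]), array([400.7, 230. ,  25. ])]
bail bar [ 395.44729458 -148.30690067  170.        ] [ 395.44224516 -182.9280405   170.        ]
table edge [345.97864368 259.41345872   0.        ]
```

```bash
cat >> h.py <<'E'
def go(P,yaw=None,n=8):
    """plan: n equal rows to world P (mm), tool-down yaw (deg); prints rows in tool cm/deg"""
    s=state(); r=R.from_quat(s['orientation']); p=np.array(s['tcp_pos']); m=r.as_matrix(); y0=np.degrees(np.arctan2(m[1,0],m[0,0]))
    print('at',p.round(1),'yaw',y0.round(1),'z',m[:,2].round(3),'q6',s['q'][5].round(2),'F',np.round(s['force'],1),'gap',round(s['finger_gap']*85.4,1),'t',round(s['time'],2))
    if P is None: return
    w=0 if yaw is None else ((y0-yaw+180)%360-180)
    for i in range(n):
        d=r.inv().apply((np.array(P)-p)/n)/10; print(np.round(d,2),'wz',round(w/n,2)); r=r*R.from_rotvec([0,0,np.radians(w/n)])
        if w==0: print('x',n); break
E
python3 - <<'E'
from h import *
for u,v,z in [(375,172,300),(295,172,300),(300,244.5,0),(300,214,200),(300,205,200),(215,180,0),(310,262,0)]: print(u,v,z,plane('top',u,v,z).round(0))
go((430,-150,255),-80,8);
E
```

```text
375 172 300 [ 603. -116.  300.]
295 172 300 [603.  85. 300.]
300 244.5 0 [433.  85.   0.]
300 214 200 [508.  76. 200.]
300 205 200 [533.  77. 200.]
215 180 0 [642. 365.   0.]
310 262 0 [377.  53.   0.]
at [ 241.5 -576.3  252.8] yaw -67.3 z [-0.     0.001 -1.   ] q6 -0.11 F [ 0.5  0.4 -0.7] gap 85.4 t 0.1
[-4.   -4.23 -0.02] wz 1.59
[-4.12 -4.12 -0.02] wz 1.59
[-4.23 -4.   -0.02] wz 1.59
[-4.34 -3.88 -0.02] wz 1.59
[-4.45 -3.76 -0.02] wz 1.59
[-4.55 -3.64 -0.02] wz 1.59
[-4.65 -3.51 -0.02] wz 1.59
[-4.75 -3.38 -0.02] wz 1.59
```

```bash
python3 -m jog '[{"tx":-4,"ty":-4.2,"wz":1.6,"grip":0},{"tx":-4.1,"ty":-4.1,"wz":1.6},{"tx":-4.2,"ty":-4,"wz":1.6},{"tx":-4.3,"ty":-3.9,"wz":1.6},{"tx":-4.4,"ty":-3.8,"wz":1.6},{"tx":-4.5,"ty":-3.6,"wz":1.6},{"tx":-4.6,"ty":-3.5,"wz":1.6},{"tx":-4.8,"ty":-3.4,"wz":1.6}]' 40
python3 -c "
from h import *
go((415,115,230),-82,6)"
```

```text
at [ 241.5 -576.3  252.8] yaw -67.3 z [-0.     0.001 -1.   ] q6 -0.11 F [ 0.5  0.4 -0.7] gap 85.4 t 0.1
[-9.51 -7.12  0.39] wz 2.46
[-9.8  -6.71  0.39] wz 2.46
[-10.08  -6.28   0.39] wz 2.46
[-10.34  -5.84   0.39] wz 2.46
[-10.58  -5.39   0.39] wz 2.46
[-10.8   -4.93   0.39] wz 2.46invalid input at $[0]: expected keys tx, ty, tz, wx, wy, wz, grip
```

```bash
python3 -m jog '[{"tx":-4,"ty":-4.2,"tz":0,"wx":0,"wy":0,"wz":1.6,"grip":0},{"tx":-4.1,"ty":-4.1,"tz":0,"wx":0,"wy":0,"wz":1.6,"grip":0},{"tx":-4.2,"ty":-4,"tz":0,"wx":0,"wy":0,"wz":1.6,"grip":0},{"tx":-4.3,"ty":-3.9,"tz":0,"wx":0,"wy":0,"wz":1.6,"grip":0},{"tx":-4.4,"ty":-3.8,"tz":0,"wx":0,"wy":0,"wz":1.6,"grip":0},{"tx":-4.5,"ty":-3.6,"tz":0,"wx":0,"wy":0,"wz":1.6,"grip":0},{"tx":-4.6,"ty":-3.5,"tz":0,"wx":0,"wy":0,"wz":1.6,"grip":0},{"tx":-4.8,"ty":-3.4,"tz":0,"wx":0,"wy":0,"wz":1.6,"grip":0}]' 40
python3 -c "
from h import *
go((415,115,230),-82,6)"
```

```text
time: 1.1
tcp_pos: [431.1, -150.5, 253.3]
orientation: [0.765, -0.644, 0.0, 0.0]
force: [-0.2, -0.9, 0.3]
finger_gap: -0.0
at [ 431.1 -150.5  253.3] yaw -80.1 z [ 0. -0. -1.] q6 0.92 F [-0.2 -0.9  0.3] gap -0.0 t 1.1
[-4.41 -0.49  0.39] wz 0.31
[-4.41 -0.47  0.39] wz 0.31
[-4.41 -0.45  0.39] wz 0.31
[-4.41 -0.42  0.39] wz 0.31
[-4.42 -0.4   0.39] wz 0.31
[-4.42 -0.37  0.39] wz 0.31
```

```bash
python3 -m jog '[{"tx":-4.4,"ty":-0.4,"tz":0,"wx":0,"wy":0,"wz":0.3,"grip":0},{"tx":-4.4,"ty":-0.4,"tz":0,"wx":0,"wy":0,"wz":0.3,"grip":0},{"tx":-4.4,"ty":-0.4,"tz":0,"wx":0,"wy":0,"wz":0.3,"grip":0},{"tx":-4.4,"ty":-0.4,"tz":0.5,"wx":0,"wy":0,"wz":0.3,"grip":0},{"tx":-4.4,"ty":-0.4,"tz":1,"wx":0,"wy":0,"wz":0.3,"grip":0},{"tx":-4.4,"ty":-0.4,"tz":1,"wx":0,"wy":0,"wz":0.3,"grip":0}]' 40
python3 -c "
from h import *
go((402,119,94),None,4)"
```

```text
time: 1.85
tcp_pos: [411.9, 113.6, 228.0]
orientation: [0.755, -0.655, 0.0, -0.0]
force: [0.4, -0.5, -0.9]
finger_gap: -0.003
at [411.9 113.6 228. ] yaw -81.9 z [ 0. -0. -1.] q6 1.54 F [ 0.4 -0.5 -0.9] gap -0.3 t 1.85
[-0.17  0.23  3.35] wz 0.0
x 4
```

```bash
python3 -m jog '[{"tx":0,"ty":0.2,"tz":3.3,"wx":0,"wy":0,"wz":0,"grip":0},{"tx":-0.2,"ty":0.2,"tz":3.3,"wx":0,"wy":0,"wz":0,"grip":0},{"tx":-0.2,"ty":0.2,"tz":3.4,"wx":0,"wy":0,"wz":0,"grip":0},{"tx":-0.2,"ty":0.3,"tz":3.4,"wx":0,"wy":0,"wz":0,"grip":0}]' 40
python3 -c "
from h import *
print(state()['q'].round(2))
go((385,209,96),None,8)
im=snap('side','v.png'); cv2.imwrite('pics/v1.png',cv2.resize(im[230:340,280:440,::-1],(640,440),interpolation=cv2.INTER_CUBIC))"
```

```text
time: 2.35
tcp_pos: [402.4, 116.9, 93.2]
orientation: [0.756, -0.655, 0.0, -0.0]
force: [1.9, 0.1, -0.1]
finger_gap: -0.001
[ 0.12  0.49  2.21 -0.    0.45  1.55]
at [402.4 116.9  93.2] yaw -81.9 z [ 0. -0. -1.] q6 1.55 F [ 1.9  0.1 -0.1] gap -0.1 t 2.35
[-1.17  0.05 -0.03] wz 0.0
x 8
```

View pics/v1.png

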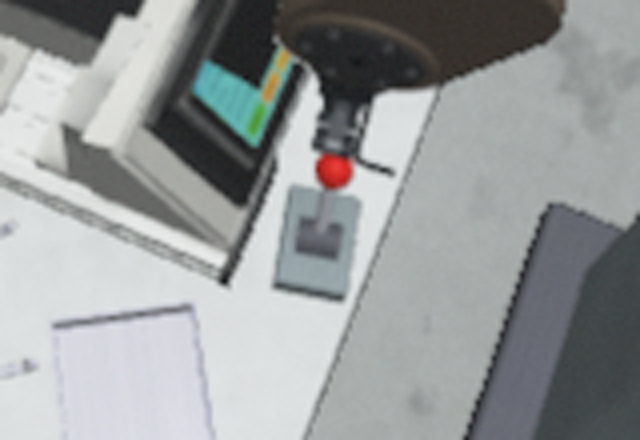

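The side view shows the closed fingertips right behind the red ball at (333,170), so I'll push.

```bash
python3 -m jog '[{"tx":-1.2,"ty":0.1,"tz":0,"wx":0,"wy":0,"wz":0,"grip":0},{"tx":-1.2,"ty":0.1,"tz":0,"wx":0,"wy":0,"wz":0,"grip":0},{"tx":-1.2,"ty":0.1,"tz":0,"wx":0,"wy":0,"wz":0,"grip":0},{"tx":-1.2,"ty":0.1,"tz":0,"wx":0,"wy":0,"wz":0,"grip":0},{"tx":-1.2,"ty":0.1,"tz":0,"wx":0,"wy":0,"wz":0,"grip":0},{"tx":-1,"ty":0.1,"tz":0,"wx":0,"wy":0,"wz":0,"grip":0}]'
python3 -m jog '[{"tx":-0.3,"ty":0,"tz":0,"wx":0,"wy":0,"wz":0,"grip":0},{"tx":-0.3,"ty":0,"tz":0,"wx":0,"wy":0,"wz":0,"grip":0}]'
python3 -m jog '[{"tx":-0.2,"ty":0,"tz":0,"wx":0,"wy":0,"wz":0,"grip":0},{"tx":0,"ty":0,"tz":0,"wx":0,"wy":0,"wz":0,"grip":0}]'
```

```text
time: 3.15
tcp_pos: [386.4, 186.1, 94.3]
orientation: [0.756, -0.655, 0.0, -0.0]
force: [0.3, -0.8, -1.2]
finger_gap: 0.004
time: 3.4
tcp_pos: [385.6, 191.3, 94.1]
orientation: [0.756, -0.655, -0.0, 0.0]
force: [0.3, -0.0, -1.1]
finger_gap: 0.001
time: 3.65
tcp_pos: [385.5, 193.2, 94.3]
orientation: [0.755, -0.655, 0.0, -0.0]
force: [0.8, -0.1, -0.5]
finger_gap: 0.0
```

```bash
python3 -m jog '[{"tx":-0.3,"ty":0,"tz":0,"wx":0,"wy":0,"wz":0,"grip":0},{"tx":-0.1,"ty":0,"tz":0,"wx":0,"wy":0,"wz":0,"grip":0}]'
python3 -m jog '[{"tx":-0.2,"ty":0,"tz":0,"wx":0,"wy":0,"wz":0,"grip":0},{"tx":-0.1,"ty":0,"tz":0,"wx":0,"wy":0,"wz":0,"grip":0}]'
python3 -m jog '[{"tx":-0.2,"ty":0,"tz":0,"wx":0,"wy":0,"wz":0,"grip":0},{"tx":0,"ty":0,"tz":0,"wx":0,"wy":0,"wz":0,"grip":0}]'
python3 -c "
from m import *
t=snapshot('top');s=snapshot('side')
b=blob(s,(0,150,120),(8,255,255),(330,250,390,320));print(b)
print(plane('side',*b[0],85))"
```

```text
time: 3.9
tcp_pos: [384.9, 196.8, 94.2]
orientation: [0.756, -0.655, 0.0, 0.0]
force: [1.5, -12.4, 0.1]
finger_gap: -0.002
time: 4.15
tcp_pos: [384.7, 198.2, 94.2]
orientation: [0.756, -0.655, 0.001, 0.001]
force: [9.8, -39.3, 1.3]
finger_gap: -0.001
time: 4.4
tcp_pos: [384.6, 198.9, 94.2]
orientation: [0.756, -0.655, 0.001, 0.002]
force: [12.1, -52.8, 2.9]
finger_gap: 0.003Traceback (most recent call last):
  File "<string>", line 4, in <module>
    b=blob(s,(0,150,120),(8,255,255),(330,250,390,320));print(b)
  File "m.py", line 5, in blob
    i=1+np.argmax(st[1:,4]); return c[i]+[x0,y0], st[i,4], st[i,:4]+[x0,y0,0,0]
        ~~~~~~~~~^^^^^^^^^^
    return _wrapfunc(a, 'argmax', axis=axis, out=out, **kwds)
    return bound(*args, **kwds)
ValueError: attempt to get argmax of an empty sequence
```

```bash
python3 -m jog '[{"tx":1.5,"ty":0,"tz":0,"wx":0,"wy":0,"wz":0,"grip":0},{"tx":0.5,"ty":-0.2,"tz":-2,"wx":0,"wy":0,"wz":0,"grip":0},{"tx":0,"ty":-0.2,"tz":-4,"wx":0,"wy":0,"wz":0,"grip":0},{"tx":0,"ty":-0.5,"tz":-4,"wx":0,"wy":0,"wz":0,"grip":0},{"tx":-2,"ty":0,"tz":-2,"wx":0,"wy":0,"wz":0,"grip":0},{"tx":-4,"ty":0,"tz":-1,"wx":0,"wy":0,"wz":0,"grip":5},{"tx":-4,"ty":0,"tz":0,"wx":0,"wy":0,"wz":0,"grip":5}]' 60
python3 - <<'E'
from m import *
snap('top','t2.png');s=snap('side','s2.png');t=cv2.imread('pics/t2.png')[:,:,::-1].copy()
for im,n,bx in [(t,'top',(230,240,290,280)),(s,'side',(330,250,390,330))]:
    try:
        b=blob(im,(0,150,120),(8,255,255),bx);print(n,b[0],b[1],plane(n,*b[0],85).round(1))
    except Exception as e: print(n,'none')
go((353.5,331,160),-58.3,4)
cv2.imwrite('pics/t2z.png',cv2.resize(t[160:280,150:350,::-1],(800,480),interpolation=cv2.INTER_CUBIC))
E
```

```text
time: 5.38
tcp_pos: [381.8, 283.8, 225.3]
orientation: [0.755, -0.655, 0.0, -0.001]
force: [0.1, 0.4, 0.4]
finger_gap: 0.416
top [252.78947368 262.15789474] 38 [377.8 220.3  85. ]
side none
at [381.3 285.1 224.5] yaw -81.7 z [ 0.001  0.001 -1.   ] q6 1.93 F [0.  0.1 0.3] gap 49.7 t 5.47
[-1.23  0.52  1.61] wz -5.85
[-1.28  0.4   1.61] wz -5.85
[-1.31  0.26  1.61] wz -5.85
[-1.33  0.13  1.61] wz -5.85
```

```bash
python3 -m jog '[{"tx":-1.2,"ty":0.5,"tz":1.6,"wx":0,"wy":0,"wz":-5.9,"grip":5},{"tx":-1.3,"ty":0.4,"tz":1.6,"wx":0,"wy":0,"wz":-5.9,"grip":5},{"tx":-1.3,"ty":0.3,"tz":1.6,"wx":0,"wy":0,"wz":-5.9,"grip":5},{"tx":-1.3,"ty":0.1,"tz":1.6,"wx":0,"wy":0,"wz":-5.9,"grip":5},{"tx":0,"ty":0,"tz":0,"wx":0,"wy":0,"wz":0,"grip":5}]' 60
python3 - <<'E'
from m import *
go((353.5,331,37),-58.3,4)
s=snap('side','s3.png')
cv2.imwrite('pics/s3z.png',cv2.resize(s[230:400,210:400,::-1],(670,600),interpolation=cv2.INTER_CUBIC))
E
```

```text
time: 6.1
tcp_pos: [353.7, 327.6, 159.5]
orientation: [0.874, -0.487, -0.0, 0.001]
force: [-0.2, 0.4, -1.1]
finger_gap: 0.587
at [353.7 327.6 159.5] yaw -58.3 z [-0.002 -0.001 -1.   ] q6 1.63 F [-0.2  0.4 -1.1] gap 50.2 t 6.1
[-0.08 -0.05  3.06] wz 0.01
[-0.08 -0.05  3.06] wz 0.01
[-0.08 -0.05  3.06] wz 0.01
[-0.08 -0.05  3.06] wz 0.01
```

View pics/s3z.png

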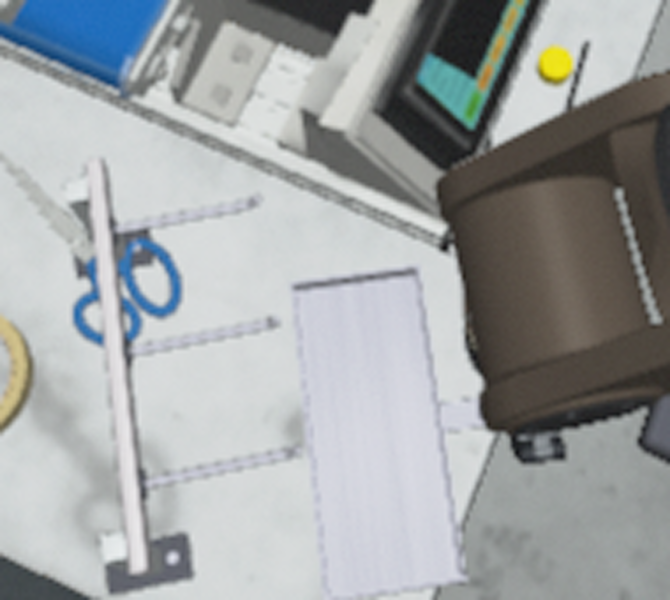

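The side view shows the tray unmoved, so I'll descend and grip.

```bash
python3 -m jog '[{"tx":-0.1,"ty":0,"tz":3.1,"wx":0,"wy":0,"wz":0,"grip":5},{"tx":-0.1,"ty":-0.1,"tz":3.1,"wx":0,"wy":0,"wz":0,"grip":5},{"tx":-0.1,"ty":-0.1,"tz":3.1,"wx":0,"wy":0,"wz":0,"grip":5},{"tx":0,"ty":0,"tz":2.8,"wx":0,"wy":0,"wz":0,"grip":5},{"tx":0,"ty":0,"tz":0,"wx":0,"wy":0,"wz":0,"grip":5}]' 50
python3 -m jog '[{"tx":0,"ty":0,"tz":0,"wx":0,"wy":0,"wz":0,"grip":0},{"tx":0,"ty":0,"tz":0,"wx":0,"wy":0,"wz":0,"grip":0},{"tx":0,"ty":0,"tz":0,"wx":0,"wy":0,"wz":0,"grip":0},{"tx":0,"ty":0,"tz":0,"wx":0,"wy":0,"wz":0,"grip":0},{"tx":0,"ty":0,"tz":0,"wx":0,"wy":0,"wz":0,"grip":0},{"tx":0,"ty":0,"tz":0,"wx":0,"wy":0,"wz":0,"grip":0}]' 50
python3 -c "
from h import *
go((452,328,38),-54.8,8)"
```

```text
time: 6.78
tcp_pos: [354.5, 330.7, 38.6]
orientation: [0.873, -0.488, -0.0, 0.001]
force: [0.7, -0.1, 0.1]
finger_gap: 0.584
time: 7.52
tcp_pos: [354.8, 331.7, 40.6]
orientation: [0.874, -0.487, 0.001, -0.001]
force: [-0.2, -0.8, 8.2]
finger_gap: 0.154
at [354.8 331.7  40.6] yaw -58.2 z [ 0.002  0.001 -1.   ] q6 1.63 F [-0.2 -0.8  8.2] gap 13.1 t 7.53
[ 0.68 -1.01  0.03] wz -0.43
[ 0.69 -1.    0.03] wz -0.43
[ 0.69 -1.    0.03] wz -0.43
[ 0.7  -0.99  0.03] wz -0.43
[ 0.71 -0.99  0.03] wz -0.43
[ 0.72 -0.98  0.03] wz -0.43
[ 0.72 -0.98  0.03] wz -0.43
[ 0.73 -0.97  0.03] wz -0.43
```

```bash
python3 -m jog '[{"tx":0.7,"ty":-1,"tz":-0.1,"wx":0,"wy":0,"wz":-0.4,"grip":0},{"tx":0.7,"ty":-1,"tz":0,"wx":0,"wy":0,"wz":-0.4,"grip":0},{"tx":0.7,"ty":-1,"tz":0,"wx":0,"wy":0,"wz":-0.4,"grip":0},{"tx":0.7,"ty":-1,"tz":0,"wx":0,"wy":0,"wz":-0.4,"grip":0}]'
python3 -m jog '[{"tx":0.7,"ty":-1,"tz":0,"wx":0,"wy":0,"wz":-0.5,"grip":0},{"tx":0.7,"ty":-1,"tz":0,"wx":0,"wy":0,"wz":-0.5,"grip":0},{"tx":0.7,"ty":-1,"tz":0,"wx":0,"wy":0,"wz":-0.5,"grip":0},{"tx":0.7,"ty":-0.9,"tz":0,"wx":0,"wy":0,"wz":-0.4,"grip":0},{"tx":0,"ty":0,"tz":0,"wx":0,"wy":0,"wz":0,"grip":0}]'
python3 - <<'E'
from m import *
go((452,328,38),-54.8,1)
s=snap('side','s4.png');t=snap('top','t4.png')
cv2.imwrite('pics/s4z.png',cv2.resize(s[250:400,220:400,::-1],(720,600),interpolation=cv2.INTER_CUBIC))
cv2.imwrite('pics/t4z.png',cv2.resize(t[160:280,130:290,::-1],(800,600),interpolation=cv2.INTER_CUBIC))
E
```

```text
time: 8.02
tcp_pos: [403.2, 328.9, 40.7]
orientation: [0.88, -0.474, -0.0, 0.001]
force: [-7.4, 0.1, 7.8]
finger_gap: 0.158
time: 8.65
tcp_pos: [450.4, 327.5, 40.7]
orientation: [0.888, -0.46, -0.001, 0.001]
force: [-11.3, 0.1, 10.6]
finger_gap: 0.154
at [450.4 327.5  40.7] yaw -54.7 z [-0.003 -0.001 -1.   ] q6 1.46 F [-11.3   0.1  10.6] gap 13.2 t 8.65
[ 0.05 -0.16  0.27] wz 0.06
```

View pics/s4z.png

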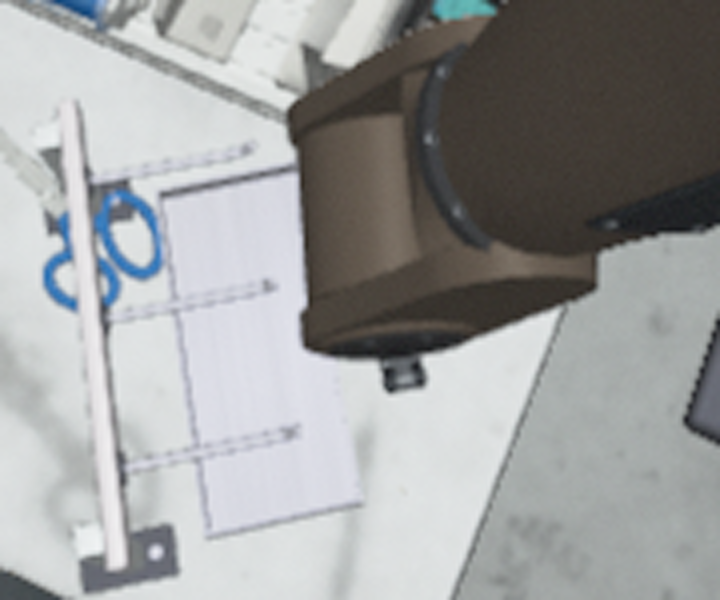

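View pics/t4z.png

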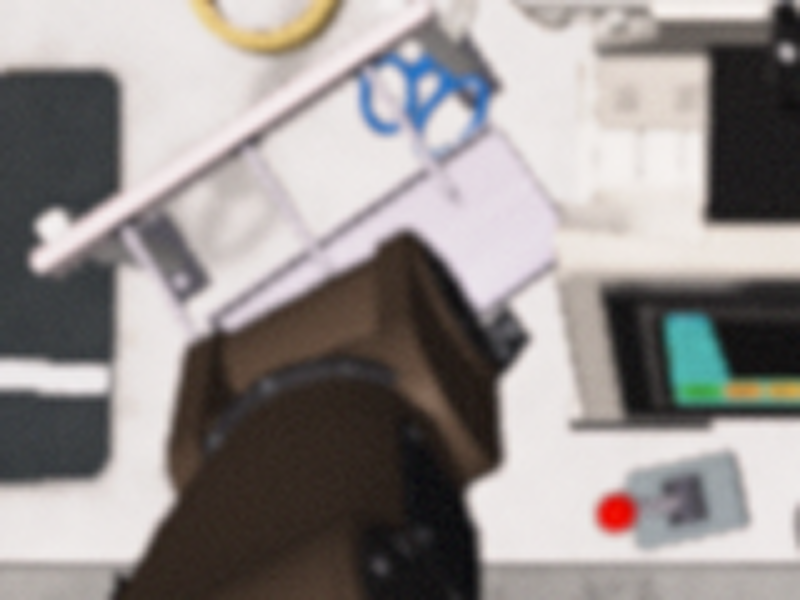

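The lever is shut: the red ball at (616,513) in the top zoom is now on the left of its block. The tray is nearly in place, so I'll measure the residual.

Run:
```python
from m import *
S=lambda x,y:(220+x/4-.4,250+y/4-.4);T=lambda x,y:(130+x/5-.4,160+y/5-.4)
c={n:plane('side',*S(*a),24) for n,a in dict(farR=(163,193),farL=(208,537),nearL=(362,502)).items()}
for n in c: print(n,c[n].round(1))
d={'farR':plane('top',*T(490,128),24),'nearR':plane('top',*T(558,210),24),'farL':plane('top',*T(213,318),24)}
for n in d: print('top',n,d[n].round(1))
v=c['farL']-c['farR'];print('yaw side',np.degrees(np.arctan2(-v[0],v[1])),'len',np.linalg.norm(v))
v=d['farL']-d['farR'];print('yaw top',np.degrees(np.arctan2(-v[0],v[1])),'len',np.linalg.norm(v))
print('centre side',(c['farR']+c['nearL'])/2,'top',(d['farL']+d['nearR'])/2)
# hooks
for n,a,b in [('A',(250,150),(458,198)),('B',(270,286),(330,272)),('C',(292,432),None)]:
    print(n,'side@175',plane('side',*S(*a),176).round(1), '' if b is None else plane('top',*T(*b),176).round(1))
P=[plane('side',*S(*a),180) for a in [(66,103),(117,566)]]; v=P[1]-P[0]; print('board',P,np.degrees(np.arctan2(-v[0],v[1])),np.linalg.norm(v),(P[0]+P[1])/2)
P=[plane('top',*T(*a),180) for a in [(434,8),(38,266)]]; v=P[1]-P[0]; print('board top',P,np.degrees(np.arctan2(-v[0],v[1])),np.linalg.norm(v),(P[0]+P[1])/2)
x=np.array([np.cos(np.radians(35)),np.sin(np.radians(35)),0]);print(x)
```

```text
farR [620.3 318.6  24. ]
farL [496.6 495.6  24. ]
nearL [418.4 439.1  24. ]
top farR [620.6 317.5  24. ]
top nearR [567.5 272.3  24. ]
top farL [498.5 487.8  24. ]
yaw side 34.94457634876677 len 216.02504459029396
yaw top 35.6349124621689 len 209.4917636642293
centre side [519.38507464 378.84328645  24.        ] top [533.02769965 380.0442511   24.        ]
A side@175 [550.9 302.4 176. ] [552.4 298.1 176. ]
B side@175 [506.  368.1 176. ] [510.8 367.5 176. ]
C side@175 [461.  433.3 176. ] 
board [array([662.41925242, 322.29212545, 180.        ]), array([515.81066697, 530.47356786, 180.        ])] 35.154533788209704 254.62441024670983 [589.1149597  426.38284666 180.        ]
board top [array([660.49133457, 314.83277167, 180.        ]), array([513.66982915, 527.85664107, 180.        ])] 34.57560605310712 258.71939121191906 [587.08058186 421.34470637 180.        ]
[0.81915204 0.57357644 0.        ]
```

```bash
python3 -m jog '[{"tx":0.1,"ty":-0.3,"tz":0,"wx":0,"wy":0,"wz":0,"grip":0},{"tx":0.1,"ty":-0.3,"tz":0,"wx":0,"wy":0,"wz":0,"grip":0},{"tx":0,"ty":0,"tz":0,"wx":0,"wy":0,"wz":0,"grip":0}]'
python3 -m jog '[{"tx":0,"ty":0,"tz":0,"wx":0,"wy":0,"wz":0,"grip":4},{"tx":0,"ty":0,"tz":0,"wx":0,"wy":0,"wz":0,"grip":4},{"tx":0,"ty":0,"tz":0,"wx":0,"wy":0,"wz":0,"grip":4},{"tx":0,"ty":0,"tz":0,"wx":0,"wy":0,"wz":0,"grip":4},{"tx":0,"ty":0,"tz":-2,"wx":0,"wy":0,"wz":0,"grip":4},{"tx":0,"ty":0,"tz":-5,"wx":0,"wy":0,"wz":0,"grip":4},{"tx":0,"ty":0,"tz":-5,"wx":0,"wy":0,"wz":0,"grip":4},{"tx":0,"ty":0,"tz":-5,"wx":0,"wy":0,"wz":0,"grip":4}]'
python3 -c "
from h import *
go((415,190,230),-75,4)"
```

```text
time: 9.12
tcp_pos: [450.8, 327.6, 40.5]
orientation: [0.888, -0.459, -0.005, 0.006]
force: [-38.5, -4.1, 29.7]
finger_gap: 0.155
time: 10.12
tcp_pos: [457.2, 329.6, 211.9]
orientation: [0.888, -0.46, 0.0, 0.0]
force: [1.1, -0.6, 0.5]
finger_gap: 0.47
at [457.2 329.6 211.9] yaw -54.8 z [ 0. -0. -1.] q6 1.46 F [ 1.1 -0.6  0.5] gap 40.2 t 10.12
[ 2.24  2.87 -0.45] wz 5.06
[ 2.49  2.67 -0.45] wz 5.06
[ 2.71  2.44 -0.45] wz 5.06
[ 2.92  2.19 -0.45] wz 5.06
```

```bash
python3 -m jog '[{"tx":2.2,"ty":2.9,"tz":-0.5,"wx":0,"wy":0,"wz":5,"grip":6},{"tx":2.5,"ty":2.7,"tz":-0.5,"wx":0,"wy":0,"wz":5,"grip":6},{"tx":2.7,"ty":2.4,"tz":-0.5,"wx":0,"wy":0,"wz":5,"grip":6},{"tx":2.9,"ty":2.2,"tz":-0.5,"wx":0,"wy":0,"wz":5,"grip":6},{"tx":4,"ty":0,"tz":-0.5,"wx":0,"wy":0,"wz":3,"grip":6},{"tx":4,"ty":0,"tz":-0.5,"wx":0,"wy":0,"wz":3,"grip":6},{"tx":0,"ty":0,"tz":0,"wx":0,"wy":0,"wz":0,"grip":6}]'
python3 - <<'E'
from m import *
s=snap('side','s5.png');t=snap('top','t5.png')
A=cv2.resize(s[250:390,220:360,::-1],(600,600),interpolation=cv2.INTER_CUBIC)
cv2.imwrite('pics/s5z.png',A)
cv2.imwrite('pics/t5z.png',cv2.resize(t[160:280,130:290,::-1],(800,600),interpolation=cv2.INTER_CUBIC))
E
```

```text
time: 11.0
tcp_pos: [434.3, 110.8, 240.6]
orientation: [0.761, -0.649, 0.0, -0.0]
force: [0.0, 0.2, 0.2]
finger_gap: 0.706
```

View pics/s5z.png

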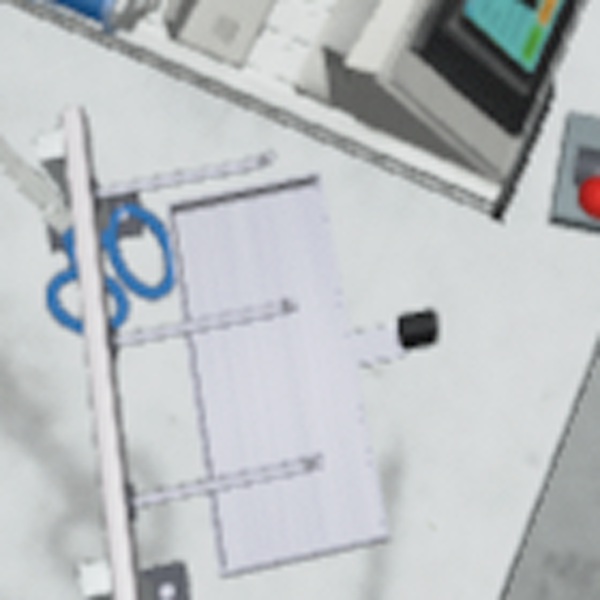

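View pics/t5z.png

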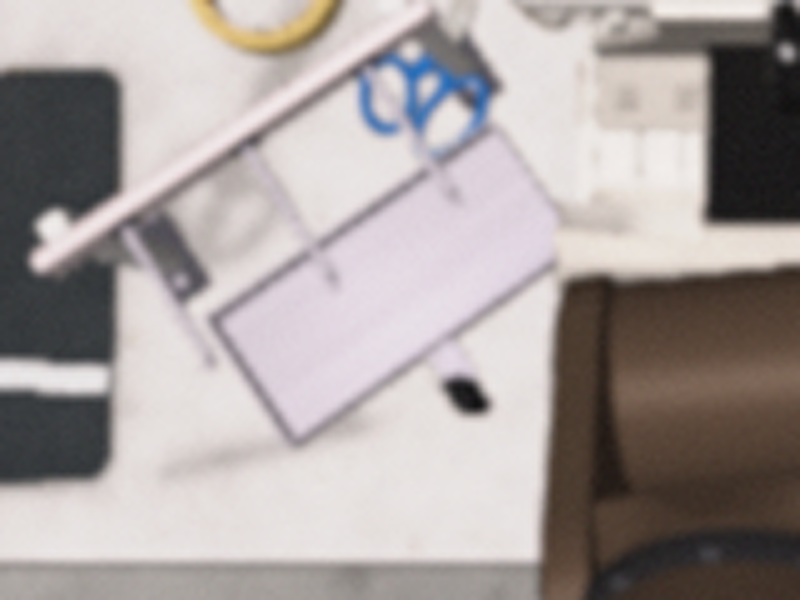

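```bash
cat > tr.py <<'E'
from m import *
a=np.radians(35); O=np.array([525.6,380.8]); X=np.array([np.cos(a),np.sin(a)]);Y=np.array([-np.sin(a),np.cos(a)])
rk=lambda p:np.array([(p[:2]-O)@X,(p[:2]-O)@Y]).round(1)
E
python3 - <<'E'
from tr import *
S=lambda x,y:(220+x/4.2857-.4,250+y/4.2857-.4);T=lambda x,y:(130+x/5-.4,160+y/5-.4)
for n,p in dict(farR=(172,207),nearR=(320,178),nearL=(388,540),farL=(222,575)).items(): print('side',n,rk(plane('side',*S(*p),24)))
for n,p in dict(farR=(490,128),nearL=(298,445),farL=(213,318)).items(): print('top',n,rk(plane('top',*T(*p),24)))
for n,p in dict(h1=(174,275),h2=(150,298),h3=(120,205),foot=(145,235),foot2=(140,200),h4=(128,305)).items(): print(n,rk(plane('side',*S(*p),0)),rk(plane('side',*S(*p),8)))
for n,p in dict(tipA=(268,158),tipB=(288,305),tipC=(316,461)).items(): print('side',n,rk(plane('side',*S(*p),176)))
for n,p in dict(tipA=(458,198),tipB=(335,282),tipC=(211,362)).items(): print('top',n,rk(plane('top',*T(*p),176)))
print('tab',tri(('side',*S(418,320)),('top',*T(467,393))))
for n,p in dict(hT=(440,155),footT=(497,90)).items(): print(n,rk(plane('top',*T(*p),0)))
E
```

```text
side farR [  43.5 -105.5]
side nearR [ -50.8 -106. ]
side nearL [-54.2 110.4]
side farL [ 42.6 110.4]
top farR [  41.5 -106.3]
top nearL [-59.  101.5]
top farL [ 39.2 103.1]
h1 [ 49.8 -69.1] [ 49.1 -67.2]
h2 [ 66.4 -57.8] [ 65.6 -56. ]
h3 [  78.2 -119.8] [  77.3 -117.5]
foot [ 64.7 -97.6] [ 63.9 -95.5]
foot2 [  65.2 -120.6] [  64.4 -118.3]
h4 [ 80.5 -56.2] [ 79.6 -54.3]
side tipA [-24.5 -80.2]
side tipB [-22.8   0. ]
side tipC [-24.5  79.5]
top tipA [-25.5 -83.2]
top tipB [-26.   -1.7]
top tipC [-24.4  77.9]
tab (array([451.02889757, 322.31212845,  38.51805127]), np.float64(0.6684701116186661))
hT [ 52.1 -67.8]
footT [  67.1 -121.8]
```

```bash
python3 -c "
from h import *
go((419,306,200),-55,5)"
```

```text
at [433.6 112.6 240.3] yaw -80.8 z [ 0.  0. -1.] q6 1.52 F [-1.1  1.2 -0.2] gap 59.9 t 11.1
[-3.87 -0.33  0.81] wz -5.16
[-3.82 -0.68  0.81] wz -5.16
[-3.74 -1.02  0.81] wz -5.16
[-3.64 -1.35  0.81] wz -5.16
[-3.5  -1.67  0.81] wz -5.16
```

```bash
python3 -m jog '[{"tx":-3.9,"ty":-0.3,"tz":0.8,"wx":0,"wy":0,"wz":-5.2,"grip":0},{"tx":-3.8,"ty":-0.7,"tz":0.8,"wx":0,"wy":0,"wz":-5.2,"grip":0},{"tx":-3.7,"ty":-1,"tz":0.8,"wx":0,"wy":0,"wz":-5.2,"grip":0},{"tx":-3.6,"ty":-1.4,"tz":0.8,"wx":0,"wy":0,"wz":-5.1,"grip":0},{"tx":-3.5,"ty":-1.7,"tz":0.8,"wx":0,"wy":0,"wz":-5.1,"grip":0},{"tx":0,"ty":0,"tz":4,"wx":0,"wy":0,"wz":0,"grip":0},{"tx":0,"ty":0,"tz":4,"wx":0,"wy":0,"wz":0,"grip":0},{"tx":0,"ty":0,"tz":4,"wx":0,"wy":0,"wz":0,"grip":0}]'
python3 -m jog '[{"tx":0,"ty":0,"tz":4,"wx":0,"wy":0,"wz":0,"grip":0},{"tx":0,"ty":0,"tz":0.7,"wx":0,"wy":0,"wz":0,"grip":0},{"tx":0,"ty":0,"tz":0,"wx":0,"wy":0,"wz":0,"grip":0}]'
python3 -c "
from tr import *
go((433,316,33),-55,1); print(rk(state()['tcp_pos']))"
```

```text
time: 12.1
tcp_pos: [418.6, 306.9, 78.9]
orientation: [0.888, -0.46, 0.0, -0.0]
force: [1.2, 0.7, -0.1]
finger_gap: 0.001
time: 12.48
tcp_pos: [419.3, 306.3, 33.6]
orientation: [0.887, -0.461, -0.0, 0.0]
force: [0.7, -0.4, 0.5]
finger_gap: 0.001
at [419.3 306.3  33.6] yaw -54.9 z [-0. -0. -1.] q6 1.46 F [ 0.7 -0.4  0.5] gap 0.1 t 12.47
[-0.01 -1.68  0.06] wz 0.09
[-1.298e+02 -1.000e-01]
```

```bash
python3 -m jog '[{"tx":0,"ty":-0.5,"tz":0,"wx":0,"wy":0,"wz":0,"grip":0},{"tx":0,"ty":-0.5,"tz":0,"wx":0,"wy":0,"wz":0,"grip":0},{"tx":0,"ty":-0.2,"tz":0,"wx":0,"wy":0,"wz":0,"grip":0}]'
python3 -m jog '[{"tx":0,"ty":-0.2,"tz":0,"wx":0,"wy":0,"wz":0,"grip":0},{"tx":0,"ty":0,"tz":0,"wx":0,"wy":0,"wz":0,"grip":0}]'
python3 -m jog '[{"tx":0,"ty":-0.2,"tz":0,"wx":0,"wy":0,"wz":0,"grip":0},{"tx":0,"ty":0,"tz":0,"wx":0,"wy":0,"wz":0,"grip":0}]'
python3 -m jog '[{"tx":0,"ty":-0.2,"tz":0,"wx":0,"wy":0,"wz":0,"grip":0},{"tx":0,"ty":0,"tz":0,"wx":0,"wy":0,"wz":0,"grip":0}]'
```

```text
time: 12.85
tcp_pos: [429.6, 312.7, 33.9]
orientation: [0.887, -0.461, 0.0, -0.0]
force: [-4.8, -2.3, 5.1]
finger_gap: -0.001
time: 13.1
tcp_pos: [429.6, 312.9, 33.5]
orientation: [0.887, -0.461, -0.001, 0.002]
force: [-7.9, -4.5, 7.3]
finger_gap: -0.002
time: 13.35
tcp_pos: [429.6, 313.1, 33.5]
orientation: [0.887, -0.461, -0.002, 0.003]
force: [-13.7, -11.4, 15.0]
finger_gap: -0.0
time: 13.6
tcp_pos: [429.7, 313.4, 33.5]
orientation: [0.887, -0.461, -0.003, 0.005]
force: [-22.0, -16.0, 21.3]
finger_gap: 0.0
```

```bash
python3 -m jog '[{"tx":0,"ty":1,"tz":0,"wx":0,"wy":0,"wz":0,"grip":0},{"tx":0,"ty":0.5,"tz":-3,"wx":0,"wy":0,"wz":0,"grip":5},{"tx":0,"ty":0,"tz":-3,"wx":0,"wy":0,"wz":0,"grip":5},{"tx":0,"ty":-1.8,"tz":0,"wx":0,"wy":0,"wz":0,"grip":5},{"tx":0,"ty":-1.6,"tz":0,"wx":0,"wy":0,"wz":0,"grip":5},{"tx":0,"ty":0,"tz":0,"wx":0,"wy":0,"wz":0,"grip":5},{"tx":0,"ty":0,"tz":2.6,"wx":0,"wy":0,"wz":0,"grip":5},{"tx":0,"ty":0,"tz":2.3,"wx":0,"wy":0,"wz":0,"grip":5}]' 60
python3 -m jog '[{"tx":0,"ty":0,"tz":0,"wx":0,"wy":0,"wz":0,"grip":0},{"tx":0,"ty":0,"tz":0,"wx":0,"wy":0,"wz":0,"grip":0},{"tx":0,"ty":0,"tz":0,"wx":0,"wy":0,"wz":0,"grip":0},{"tx":0,"ty":0,"tz":0,"wx":0,"wy":0,"wz":0,"grip":0},{"tx":0,"ty":0,"tz":0,"wx":0,"wy":0,"wz":0,"grip":0}]' 60
python3 -m jog '[{"tx":0,"ty":0,"tz":-0.2,"wx":0,"wy":0,"wz":0,"grip":0},{"tx":0,"ty":0,"tz":-0.2,"wx":0,"wy":0,"wz":0,"grip":0},{"tx":0,"ty":0,"tz":0,"wx":0,"wy":0,"wz":0,"grip":0}]' 60
python3 -m jog '[{"tx":0,"ty":-0.2,"tz":0,"wx":0,"wy":0,"wz":0,"grip":0},{"tx":0,"ty":-0.2,"tz":0,"wx":0,"wy":0,"wz":0,"grip":0},{"tx":0,"ty":0,"tz":0,"wx":0,"wy":0,"wz":0,"grip":0}]' 60
```

```text
time: 14.6
tcp_pos: [449.2, 326.5, 43.7]
orientation: [0.887, -0.461, 0.0, 0.0]
force: [0.7, 0.1, 0.5]
finger_gap: 0.588
time: 15.22
tcp_pos: [449.7, 327.0, 45.0]
orientation: [0.887, -0.461, 0.0, -0.0]
force: [-2.6, -0.7, 7.0]
finger_gap: 0.157
time: 15.6
tcp_pos: [449.8, 326.9, 48.3]
orientation: [0.887, -0.462, 0.0, 0.0]
force: [-0.3, 0.5, -3.6]
finger_gap: 0.149
time: 15.98
tcp_pos: [450.5, 328.4, 47.7]
orientation: [0.887, -0.462, -0.002, 0.003]
force: [-13.3, -2.3, 2.3]
finger_gap: 0.155
```

```bash
python3 -m jog '[{"tx":0,"ty":0.2,"tz":0.2,"wx":0,"wy":0,"wz":0,"grip":0},{"tx":0,"ty":0.1,"tz":0.2,"wx":0,"wy":0,"wz":0,"grip":0},{"tx":0,"ty":0,"tz":0,"wx":0,"wy":0,"wz":0,"grip":5},{"tx":0,"ty":0,"tz":0,"wx":0,"wy":0,"wz":0,"grip":5},{"tx":0,"ty":0,"tz":-2.5,"wx":0,"wy":0,"wz":0,"grip":5},{"tx":0,"ty":0,"tz":-2.5,"wx":0,"wy":0,"wz":0,"grip":5},{"tx":0,"ty":1.8,"tz":0,"wx":0,"wy":0,"wz":0,"grip":0},{"tx":0,"ty":1.7,"tz":0,"wx":0,"wy":0,"wz":0,"grip":0}]' 60
python3 -m jog '[{"tx":0,"ty":0,"tz":0,"wx":0,"wy":0,"wz":0,"grip":0},{"tx":0,"ty":0,"tz":2.5,"wx":0,"wy":0,"wz":0,"grip":0},{"tx":0,"ty":0,"tz":2.5,"wx":0,"wy":0,"wz":0,"grip":0},{"tx":0,"ty":0,"tz":1,"wx":0,"wy":0,"wz":0,"grip":0},{"tx":0,"ty":-0.6,"tz":0,"wx":0,"wy":0,"wz":0,"grip":0}]' 60
python3 -m jog '[{"tx":0,"ty":-0.2,"tz":0,"wx":0,"wy":0,"wz":0,"grip":0},{"tx":0,"ty":-0.2,"tz":-0.1,"wx":0,"wy":0,"wz":0,"grip":0},{"tx":0,"ty":0,"tz":-0.1,"wx":0,"wy":0,"wz":0,"grip":0}]' 60
python3 -m jog '[{"tx":0,"ty":-0.2,"tz":-0.1,"wx":0,"wy":0,"wz":0,"grip":0},{"tx":0,"ty":0,"tz":-0.1,"wx":0,"wy":0,"wz":0,"grip":0},{"tx":0,"ty":-0.2,"tz":-0.1,"wx":0,"wy":0,"wz":0,"grip":0}]' 60
```

```text
time: 16.98
tcp_pos: [422.0, 307.3, 94.6]
orientation: [0.887, -0.462, 0.0, -0.001]
force: [0.1, 0.0, -0.0]
finger_gap: 0.168
time: 17.6
tcp_pos: [427.1, 311.1, 33.9]
orientation: [0.887, -0.462, -0.0, 0.0]
force: [0.7, -0.3, 0.2]
finger_gap: 0.0
time: 17.98
tcp_pos: [430.2, 313.2, 36.7]
orientation: [0.887, -0.461, 0.0, -0.0]
force: [-0.4, -0.4, -0.0]
finger_gap: 0.0
time: 18.35
tcp_pos: [430.7, 314.4, 38.8]
orientation: [0.887, -0.461, -0.002, 0.003]
force: [-15.2, -2.3, 0.6]
finger_gap: -0.002
```

```bash
python3 -m jog '[{"tx":0,"ty":1,"tz":0,"wx":0,"wy":0,"wz":0,"grip":0},{"tx":0,"ty":1,"tz":-2,"wx":0,"wy":0,"wz":0,"grip":0},{"tx":0,"ty":0,"tz":-5,"wx":0,"wy":0,"wz":0,"grip":6},{"tx":0,"ty":0,"tz":-6,"wx":0,"wy":0,"wz":0,"grip":6},{"tx":3,"ty":0,"tz":-6,"wx":0,"wy":0,"wz":5,"grip":6},{"tx":4.5,"ty":0,"tz":-2,"wx":0,"wy":0,"wz":5,"grip":6},{"tx":4.5,"ty":0,"tz":-1,"wx":0,"wy":0,"wz":5,"grip":6},{"tx":4.5,"ty":-1,"tz":0,"wx":0,"wy":0,"wz":5,"grip":6}]'
python3 - <<'E'
from tr import *
go((420,-30,250),-90,4)
s=snap('side','s6.png');t=snap('top','t6.png')
A=cv2.resize(s[280:390,250:345,::-1],(518,600),interpolation=cv2.INTER_CUBIC)
cv2.imwrite('pics/s6z.png',A)
E
```

```text
time: 19.35
tcp_pos: [500.1, 161.2, 256.6]
orientation: [0.793, -0.61, 0.001, -0.001]
force: [0.9, 0.4, -0.2]
finger_gap: 0.703
at [500.1 161.2 256.6] yaw -75.1 z [ 0.003  0.    -1.   ] q6 1.5 F [ 0.9  0.4 -0.2] gap 60.0 t 19.35
[4.11 3.16 0.16] wz 3.72
[4.3  2.89 0.16] wz 3.72
[4.48 2.6  0.16] wz 3.72
[4.64 2.31 0.16] wz 3.72
```

View pics/s6z.png

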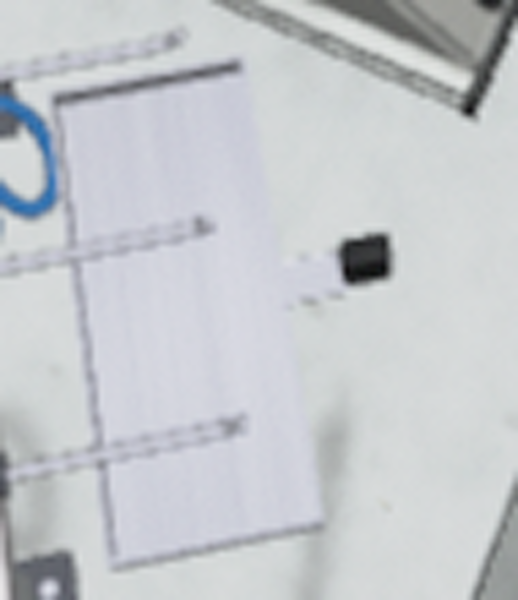

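Run:
```python
from tr import *
k=5.4545;S=lambda x,y:(250+x/k-.4,280+y/k-.4)
c=[rk(plane('side',*S(*p),24)) for p in [(56,98),(240,63),(323,525),(113,568)]];print(c,np.mean(c,0))
print('tips',[rk(plane('side',*S(*p),176)) for p in [(175,40),(203,226),(234,427)]])
print('handle',[rk(plane('side',*S(*p),5)) for p in [(55,165),(50,205)]])
for n,f in(('top','t6.png'),('side','s6.png')):
    im=cv2.imread('pics/'+f); print(n,im[:, :].shape)
```

```text
[array([  43.1, -106.3]), array([ -49. , -106.3]), array([-50.9, 110.3]), array([ 45.2, 109.9])] [-2.9  1.9]
tips [array([-23.3, -79.3]), array([-22.8,   0.6]), array([-22.5,  80.6])]
handle [array([ 49.4, -78.5]), array([ 54.3, -59.7])]
top (400, 640, 3)
side (400, 640, 3)
```

```bash
python3 -m jog '[{"tx":4.1,"ty":3.2,"tz":0.2,"wx":0,"wy":0,"wz":3.7,"grip":6},{"tx":4.3,"ty":2.9,"tz":0.2,"wx":0,"wy":0,"wz":3.7,"grip":6},{"tx":4.5,"ty":2.6,"tz":0.2,"wx":0,"wy":0,"wz":3.7,"grip":6},{"tx":4.6,"ty":2.3,"tz":0.2,"wx":0,"wy":0,"wz":3.7,"grip":6},{"tx":5,"ty":0,"tz":0,"wx":0,"wy":0,"wz":0,"grip":6},{"tx":5,"ty":0,"tz":0,"wx":0,"wy":0,"wz":0,"grip":6},{"tx":5,"ty":0,"tz":0,"wx":0,"wy":0,"wz":0,"grip":6},{"tx":5,"ty":0.5,"tz":0,"wx":0,"wy":0,"wz":0,"grip":6}]' 80
python3 -c "
from h import *
go((396.8,-248,230),-90,1)"
```

```text
time: 20.45
tcp_pos: [415.4, -230.1, 247.4]
orientation: [0.709, -0.705, 0.001, -0.0]
force: [0.9, 0.3, -0.1]
finger_gap: 0.704
at [ 415.4 -230.1  247.4] yaw -89.7 z [ 0.001 -0.001 -1.   ] q6 0.92 F [ 0.9  0.3 -0.1] gap 60.1 t 20.45
[1.78 1.87 1.74] wz 0.28
```

```bash
python3 -m jog '[{"tx":1.8,"ty":1.9,"tz":1.7,"wx":0,"wy":0,"wz":0.3,"grip":6},{"tx":0,"ty":0,"tz":1,"wx":0,"wy":0,"wz":0,"grip":6},{"tx":0,"ty":0,"tz":0,"wx":0,"wy":0,"wz":0,"grip":6}]' 80
python3 -c "
from h import *
go((396.8,-248,134),-90,1)
t=snap('top','t7.png'); s=snap('side','s7.png')
cv2.imwrite('pics/s7z.png',cv2.resize(s[90:200,340:480,::-1],(700,550),interpolation=cv2.INTER_CUBIC))"
```

```text
time: 20.82
tcp_pos: [396.7, -246.1, 219.9]
orientation: [-0.707, 0.707, 0.0, 0.0]
force: [-0.5, -0.0, 0.9]
finger_gap: 0.701
at [ 396.7 -246.1  219.9] yaw -90.0 z [-0.  0. -1.] q6 0.87 F [-0.5 -0.   0.9] gap 59.9 t 20.82
[ 0.2  -0.02  8.59] wz -0.04
```

View pics/s7z.png

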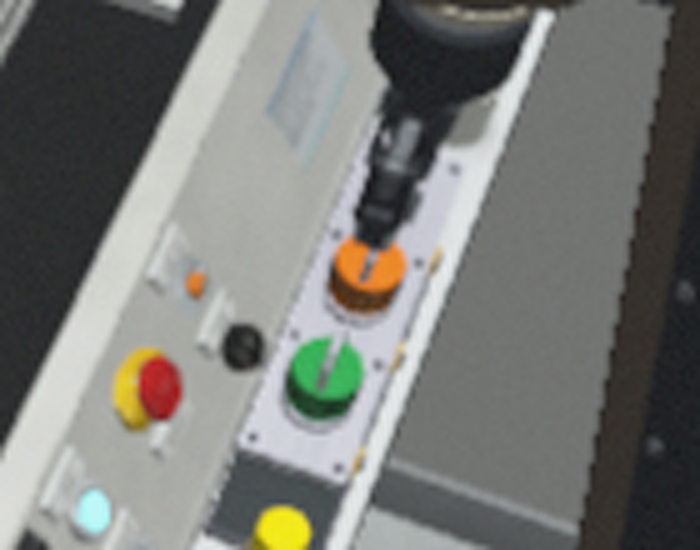

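The side view shows the gripper lined up over the orange head at (368,270), so I'll descend.

```bash
python3 -m jog '[{"tx":0.1,"ty":0,"tz":2.5,"wx":0,"wy":0,"wz":0,"grip":6},{"tx":0,"ty":0,"tz":2.5,"wx":0,"wy":0,"wz":0,"grip":6},{"tx":0,"ty":0,"tz":1.8,"wx":0,"wy":0,"wz":0,"grip":6},{"tx":0,"ty":0,"tz":1.8,"wx":0,"wy":0,"wz":0,"grip":6},{"tx":0,"ty":0,"tz":0,"wx":0,"wy":0,"wz":0,"grip":6}]' 80
python3 -m jog '[{"tx":0,"ty":0,"tz":0,"wx":0,"wy":0,"wz":0,"grip":3},{"tx":0,"ty":0,"tz":0,"wx":0,"wy":0,"wz":0,"grip":3},{"tx":0,"ty":0,"tz":0,"wx":0,"wy":0,"wz":0,"grip":3},{"tx":0,"ty":0,"tz":0,"wx":0,"wy":0,"wz":0,"grip":3},{"tx":0,"ty":0,"tz":0,"wx":0,"wy":0,"wz":0,"grip":3}]' 80
```

```text
time: 21.55
tcp_pos: [396.9, -247.1, 133.9]
orientation: [0.707, -0.707, -0.001, 0.0]
force: [-0.3, -0.1, 0.4]
finger_gap: 0.698
time: 22.18
tcp_pos: [397.0, -248.0, 135.2]
orientation: [-0.707, 0.708, -0.001, 0.0]
force: [2.3, 2.4, 7.8]
finger_gap: 0.471
```

```bash
python3 -m jog '[{"tx":0,"ty":0,"tz":-0.5,"wx":0,"wy":0,"wz":0,"grip":3},{"tx":0,"ty":0,"tz":-0.5,"wx":0,"wy":0,"wz":0,"grip":3},{"tx":0,"ty":0,"tz":-0.5,"wx":0,"wy":0,"wz":0,"grip":3}]' 80
python3 -m jog '[{"tx":0,"ty":0,"tz":-1,"wx":0,"wy":0,"wz":0,"grip":3},{"tx":0,"ty":0,"tz":-1.5,"wx":0,"wy":0,"wz":0,"grip":3},{"tx":0,"ty":0,"tz":-2,"wx":0,"wy":0,"wz":0,"grip":3},{"tx":0,"ty":0,"tz":-3,"wx":0,"wy":0,"wz":0,"grip":3},{"tx":0,"ty":0,"tz":-3,"wx":0,"wy":0,"wz":0,"grip":3},{"tx":0,"ty":0,"tz":-2,"wx":0,"wy":0,"wz":0,"grip":3}]' 80
python3 - <<'E'
from tr import *
go((420,-20,262),-80,6)
s=snap('side','s8.png')
cv2.imwrite('pics/s8z.png',cv2.resize(s[60:180,340:480,::-1],(700,600),interpolation=cv2.INTER_CUBIC))
E
```

```text
time: 22.55
tcp_pos: [396.6, -247.8, 149.3]
orientation: [-0.707, 0.708, -0.0, 0.0]
force: [2.6, 0.5, -6.1]
finger_gap: 0.473
time: 23.3
tcp_pos: [396.5, -247.8, 276.6]
orientation: [-0.707, 0.707, -0.001, 0.0]
force: [0.7, 0.3, -2.5]
finger_gap: 0.469
at [ 396.5 -247.8  276.6] yaw -90.1 z [ 0.002 -0.002 -1.   ] q6 0.87 F [ 0.7  0.3 -2.5] gap 40.1 t 23.3
[-3.8  -0.39  0.24] wz -1.68
[-3.78 -0.5   0.24] wz -1.68
[-3.77 -0.61  0.24] wz -1.68
[-3.75 -0.72  0.24] wz -1.68
[-3.73 -0.83  0.24] wz -1.68
[-3.7  -0.94  0.24] wz -1.68
```

View pics/s8z.png

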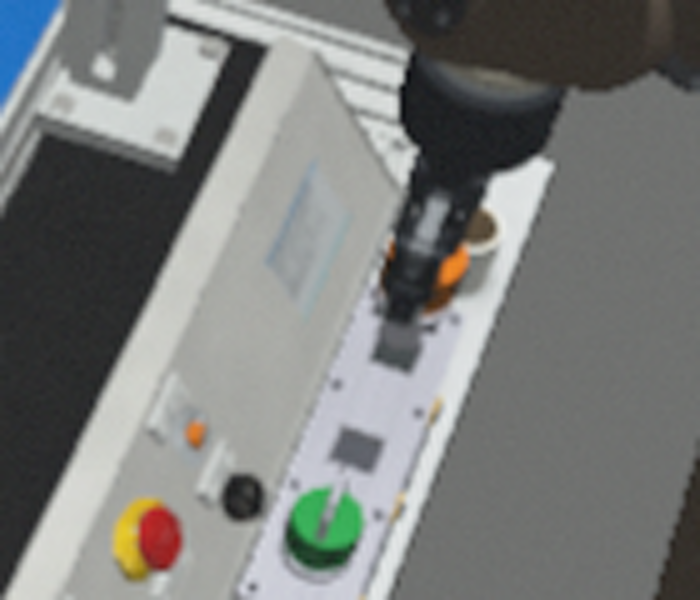

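The head is out: the orange collar is in the jaws at (430,265), its socket is empty, and the weight reads −2.5 N. I'll carry it to the left hook.

```bash
python3 -m jog '[{"tx":-3.8,"ty":-0.4,"tz":0,"wx":0,"wy":0,"wz":-1.7,"grip":3},{"tx":-3.8,"ty":-0.5,"tz":0,"wx":0,"wy":0,"wz":-1.7,"grip":3},{"tx":-3.8,"ty":-0.6,"tz":0,"wx":0,"wy":0,"wz":-1.7,"grip":3},{"tx":-3.8,"ty":-0.7,"tz":0,"wx":0,"wy":0,"wz":-1.7,"grip":3},{"tx":-3.7,"ty":-0.8,"tz":0,"wx":0,"wy":0,"wz":-1.7,"grip":3},{"tx":-3.7,"ty":-0.9,"tz":0,"wx":0,"wy":0,"wz":-1.7,"grip":3}]' 80
python3 - <<'E'
from tr import *
go((419,402.5,270),-55,12)
E
```

```text
time: 24.1
tcp_pos: [418.8, -18.1, 274.5]
orientation: [0.767, -0.642, 0.0, -0.0]
force: [-0.3, -0.5, -2.2]
finger_gap: 0.471
at [418.8 -18.1 274.5] yaw -79.8 z [ 0.001 -0.    -1.   ] q6 1.19 F [-0.3 -0.5 -2.2] gap 40.3 t 24.1
[-3.45 -0.62  0.04] wz -2.07
[-3.42 -0.75  0.04] wz -2.07
[-3.4  -0.87  0.04] wz -2.07
[-3.36 -0.99  0.04] wz -2.07
[-3.32 -1.11  0.04] wz -2.07
[-3.28 -1.23  0.04] wz -2.07
[-3.24 -1.35  0.04] wz -2.07
[-3.18 -1.46  0.04] wz -2.07
[-3.13 -1.58  0.04] wz -2.07
[-3.07 -1.69  0.04] wz -2.07
[-3.01 -1.8   0.04] wz -2.07
[-2.94 -1.91  0.04] wz -2.07
```

```bash
python3 -m jog '[{"tx":-3.4,"ty":-0.6,"tz":0,"wx":0,"wy":0,"wz":-2.1,"grip":3},{"tx":-3.4,"ty":-0.7,"tz":0,"wx":0,"wy":0,"wz":-2.1,"grip":3},{"tx":-3.4,"ty":-0.9,"tz":0,"wx":0,"wy":0,"wz":-2.1,"grip":3},{"tx":-3.4,"ty":-1,"tz":0,"wx":0,"wy":0,"wz":-2.1,"grip":3},{"tx":-3.3,"ty":-1.1,"tz":0,"wx":0,"wy":0,"wz":-2.1,"grip":3},{"tx":-3.3,"ty":-1.2,"tz":0,"wx":0,"wy":0,"wz":-2.1,"grip":3},{"tx":-3.2,"ty":-1.3,"tz":0,"wx":0,"wy":0,"wz":-2.1,"grip":3},{"tx":-3.2,"ty":-1.5,"tz":0,"wx":0,"wy":0,"wz":-2.1,"grip":3}]' 80
python3 -m jog '[{"tx":-3.1,"ty":-1.6,"tz":0,"wx":0,"wy":0,"wz":-2,"grip":3},{"tx":-3.1,"ty":-1.7,"tz":0,"wx":0,"wy":0,"wz":-2,"grip":3},{"tx":-3,"ty":-1.8,"tz":0,"wx":0,"wy":0,"wz":-2,"grip":3},{"tx":-2.9,"ty":-1.9,"tz":0,"wx":0,"wy":0,"wz":-2,"grip":3},{"tx":0,"ty":0,"tz":4,"wx":0,"wy":0,"wz":0,"grip":3},{"tx":0,"ty":0,"tz":4,"wx":0,"wy":0,"wz":0,"grip":3},{"tx":0,"ty":0,"tz":0,"wx":0,"wy":0,"wz":0,"grip":3}]' 80
python3 - <<'E'
from tr import *
go((419,402.5,151),-55,1)
s=snap('side','s9.png');t=snap('top','t9.png')
# tray check
d=cv2.absdiff(cv2.imread('pics/s6.png'),cv2.imread('pics/s9.png')).max(2); print('side diff px near tray right half', (d[285:345,262:300]>40).sum())
E
```

```text
time: 25.1
tcp_pos: [417.8, 261.4, 274.4]
orientation: [0.853, -0.522, 0.0, -0.0]
force: [-0.3, -0.2, -2.2]
finger_gap: 0.474
time: 25.98
tcp_pos: [417.5, 399.5, 192.2]
orientation: [0.887, -0.462, -0.001, 0.002]
force: [-0.3, 0.5, -2.8]
finger_gap: 0.471
at [417.5 399.5 192.2] yaw -55.1 z [-0.004 -0.003 -1.   ] q6 1.61 F [-0.3  0.5 -2.8] gap 40.2 t 25.98
[-0.16 -0.32  4.11] wz -0.06
side diff px near tray right half 690
```

Run:
```python
from tr import *
print('hand',proj('side',(418,400,190)),proj('side',(470,440,170)))
a=cv2.imread('pics/s6.png');b=cv2.imread('pics/s9.png');d=cv2.absdiff(a,b).max(2)>40
ys,xs=np.nonzero(d[260:400,240:345]);print(np.histogram(xs+240,10),np.histogram(ys+260,10))
cv2.imwrite('pics/s9z.png',cv2.resize(b[260:400,220:400],(771,600),interpolation=cv2.INTER_CUBIC))
```

```text
hand [316.8664673 350.442423 ] [287.69459326 359.15835907]
(array([131, 303, 516, 539, 548, 665, 580, 596, 566, 512]), array([282. , 288.2, 294.4, 300.6, 306.8, 313. , 319.2, 325.4, 331.6,
       337.8, 344. ])) (array([141, 395, 633, 614, 589, 588, 583, 560, 546, 307]), array([270. , 281.1, 292.2, 303.3, 314.4, 325.5, 336.6, 347.7, 358.8,
       369.9, 381. ]))
```

View pics/s9z.png

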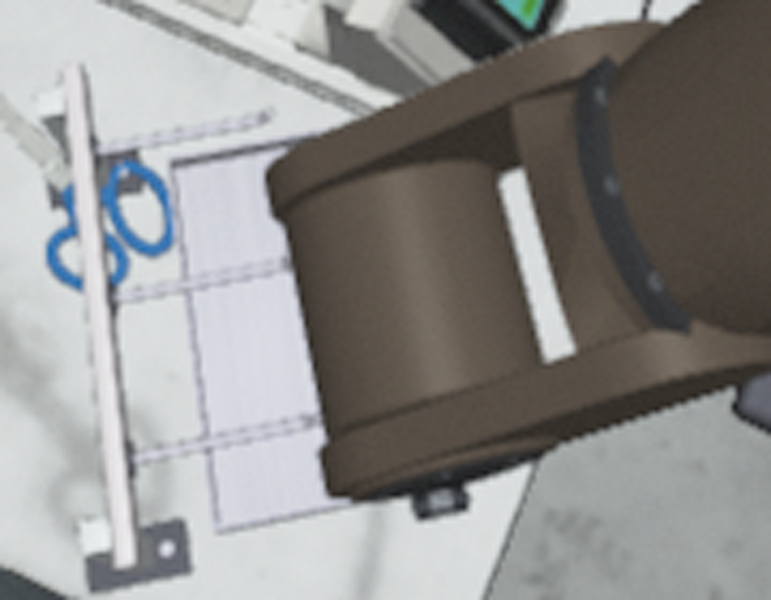

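The side view shows the tray still in place and hook C clear. I'll lower to the threading height and move in.

```bash
python3 -m jog '[{"tx":-0.2,"ty":-0.3,"tz":2,"wx":0,"wy":0,"wz":0,"grip":3},{"tx":0,"ty":0,"tz":2.1,"wx":0,"wy":0,"wz":0,"grip":3},{"tx":0,"ty":0,"tz":0,"wx":0,"wy":0,"wz":0,"grip":3}]' 80
python3 -m jog '[{"tx":0,"ty":-1,"tz":0,"wx":0,"wy":0,"wz":0,"grip":3},{"tx":0,"ty":-1,"tz":0,"wx":0,"wy":0,"wz":0,"grip":3},{"tx":0,"ty":-1,"tz":0,"wx":0,"wy":0,"wz":0,"grip":3},{"tx":0,"ty":-1,"tz":0,"wx":0,"wy":0,"wz":0,"grip":3}]' 80
python3 -m jog '[{"tx":0,"ty":-1,"tz":0,"wx":0,"wy":0,"wz":0,"grip":3},{"tx":0,"ty":-1,"tz":0,"wx":0,"wy":0,"wz":0,"grip":3},{"tx":0,"ty":-1,"tz":0,"wx":0,"wy":0,"wz":0,"grip":3},{"tx":0,"ty":-0.5,"tz":0,"wx":0,"wy":0,"wz":0,"grip":3},{"tx":0,"ty":0,"tz":0,"wx":0,"wy":0,"wz":0,"grip":3}]' 80
python3 -c "
from tr import *
go((480.3,445.5,138),-55,1);print(rk(state()['tcp_pos']))"
```

```text
time: 26.45
tcp_pos: [420.0, 403.5, 154.0]
orientation: [0.887, -0.462, 0.0, -0.0]
force: [-1.0, 0.6, -3.5]
finger_gap: 0.473
time: 26.95
tcp_pos: [453.3, 426.9, 153.4]
orientation: [0.887, -0.462, 0.0, -0.0]
force: [-0.1, -0.6, -2.0]
finger_gap: 0.471
time: 27.58
tcp_pos: [481.4, 446.5, 153.0]
orientation: [0.887, -0.462, -0.0, 0.0]
force: [-0.6, 0.1, -2.3]
finger_gap: 0.47
at [481.4 446.5 153. ] yaw -55.1 z [-0. -0. -1.] q6 1.61 F [-0.6  0.1 -2.3] gap 40.2 t 27.57
[0.02 0.15 1.5 ] wz -0.06
[ 1.5 79.2]
```

```bash
python3 -m jog '[{"tx":0,"ty":0,"tz":0.5,"wx":0,"wy":0,"wz":0,"grip":3},{"tx":0,"ty":0,"tz":0.5,"wx":0,"wy":0,"wz":0,"grip":3},{"tx":0,"ty":0,"tz":0,"wx":0,"wy":0,"wz":0,"grip":3}]' 80
for i in 1 2 3; do echo; done; python3 -m jog '[{"tx":0,"ty":0,"tz":0.3,"wx":0,"wy":0,"wz":0,"grip":3},{"tx":0,"ty":0,"tz":0,"wx":0,"wy":0,"wz":0,"grip":3}]' 80
python3 -m jog '[{"tx":0,"ty":0,"tz":0.2,"wx":0,"wy":0,"wz":0,"grip":3},{"tx":0,"ty":0,"tz":0,"wx":0,"wy":0,"wz":0,"grip":3}]' 80
python3 -m jog '[{"tx":0,"ty":0,"tz":0.2,"wx":0,"wy":0,"wz":0,"grip":3},{"tx":0,"ty":0,"tz":0,"wx":0,"wy":0,"wz":0,"grip":3}]' 80
```

```text
time: 27.95
tcp_pos: [481.0, 446.3, 142.5]
orientation: [0.887, -0.462, -0.0, 0.001]
force: [-0.8, -0.3, -2.8]
finger_gap: 0.47



time: 28.2
tcp_pos: [481.2, 446.4, 140.0]
orientation: [0.887, -0.462, -0.0, 0.0]
force: [-0.2, -0.3, -2.3]
finger_gap: 0.469
time: 28.45
tcp_pos: [481.4, 446.5, 138.3]
orientation: [0.887, -0.462, 0.0, -0.0]
force: [0.0, -0.5, -0.9]
finger_gap: 0.472
time: 28.7
tcp_pos: [481.7, 446.8, 137.7]
orientation: [0.887, -0.462, 0.001, -0.001]
force: [-2.9, -1.4, 11.2]
finger_gap: 0.475
```

```bash
python3 -m jog '[{"tx":0,"ty":0,"tz":-0.1,"wx":0,"wy":0,"wz":0,"grip":3},{"tx":0,"ty":0,"tz":0,"wx":0,"wy":0,"wz":0,"grip":4.4},{"tx":0,"ty":0,"tz":0,"wx":0,"wy":0,"wz":0,"grip":5},{"tx":0,"ty":0,"tz":0,"wx":0,"wy":0,"wz":0,"grip":6},{"tx":0,"ty":0,"tz":0,"wx":0,"wy":0,"wz":0,"grip":6},{"tx":0,"ty":0,"tz":0,"wx":0,"wy":0,"wz":0,"grip":6},{"tx":0,"ty":0,"tz":0,"wx":0,"wy":0,"wz":0,"grip":6},{"tx":0,"ty":0,"tz":0,"wx":0,"wy":0,"wz":0,"grip":6}]' 80
python3 -m jog '[{"tx":0,"ty":0,"tz":-1,"wx":0,"wy":0,"wz":0,"grip":6},{"tx":0,"ty":0,"tz":-2,"wx":0,"wy":0,"wz":0,"grip":6},{"tx":0,"ty":0,"tz":-4,"wx":0,"wy":0,"wz":0,"grip":6},{"tx":0,"ty":0,"tz":-4,"wx":0,"wy":0,"wz":0,"grip":6},{"tx":0,"ty":2,"tz":-2,"wx":0,"wy":0,"wz":0,"grip":6},{"tx":0,"ty":4,"tz":0,"wx":0,"wy":0,"wz":0,"grip":6}]' 80
python3 -c "
from h import *
go((419,-20,262),-80,12)"
```

```text
time: 29.7
tcp_pos: [481.3, 446.5, 137.1]
orientation: [0.887, -0.462, 0.0, 0.0]
force: [-0.4, -0.2, -0.1]
finger_gap: 0.703
time: 30.45
tcp_pos: [432.4, 412.2, 269.3]
orientation: [0.887, -0.462, 0.001, -0.002]
force: [-0.1, 0.2, 0.3]
finger_gap: 0.702
at [432.4 412.2 269.3] yaw -55.1 z [ 0.003  0.002 -1.   ] q6 1.61 F [-0.1  0.2  0.3] gap 60.0 t 30.45
[2.89 2.15 0.05] wz 2.08
[2.97 2.05 0.05] wz 2.08
[3.04 1.94 0.05] wz 2.08
[3.11 1.83 0.05] wz 2.08
[3.17 1.71 0.05] wz 2.08
[3.23 1.6  0.05] wz 2.08
[3.29 1.48 0.05] wz 2.08
[3.34 1.36 0.05] wz 2.08
[3.38 1.24 0.05] wz 2.08
[3.43 1.11 0.05] wz 2.08
[3.47 0.99 0.05] wz 2.08
[3.5  0.86 0.05] wz 2.08
```

```bash
python3 -m jog '[{"tx":2.9,"ty":2.1,"tz":0,"wx":0,"wy":0,"wz":2.1,"grip":6},{"tx":3,"ty":2,"tz":0,"wx":0,"wy":0,"wz":2.1,"grip":6},{"tx":3,"ty":1.9,"tz":0,"wx":0,"wy":0,"wz":2.1,"grip":6},{"tx":3.1,"ty":1.8,"tz":0,"wx":0,"wy":0,"wz":2.1,"grip":6},{"tx":3.2,"ty":1.7,"tz":0,"wx":0,"wy":0,"wz":2.1,"grip":6},{"tx":3.2,"ty":1.6,"tz":0,"wx":0,"wy":0,"wz":2.1,"grip":6},{"tx":3.3,"ty":1.5,"tz":0,"wx":0,"wy":0,"wz":2.1,"grip":6},{"tx":3.3,"ty":1.4,"tz":0,"wx":0,"wy":0,"wz":2.1,"grip":6}]' 80
python3 -m jog '[{"tx":3.4,"ty":1.2,"tz":0,"wx":0,"wy":0,"wz":2,"grip":6},{"tx":3.4,"ty":1.1,"tz":0,"wx":0,"wy":0,"wz":2,"grip":6},{"tx":3.5,"ty":1,"tz":0,"wx":0,"wy":0,"wz":2,"grip":6},{"tx":3.5,"ty":0.9,"tz":0,"wx":0,"wy":0,"wz":2,"grip":6},{"tx":0,"ty":0,"tz":0,"wx":0,"wy":0,"wz":0,"grip":6}]' 80
python3 - <<'E'
from tr import *
go((397,-168,230),-90,5)
s=snap('side','s10.png');t=snap('top','t10.png')
# tray & head check numerically: compare tray rim region with s6
a=cv2.imread('pics/s6.png')
d=cv2.absdiff(a,s[:,:,::-1].copy()).max(2)>40
print('diff tray area',d[285:350,262:312].sum(),'tab',d[318:338,310:325].sum(), 'all rack area', d[280:390,240:345].sum())
sb=blob(s,(8,150,100),(22,255,255),(250,330,330,395)); print('orange side',sb)
tb=blob(t,(8,150,100),(22,255,255),(150,190,210,240)); print('orange top',tb)
p,e=tri(('side',*sb[0]),('top',*tb[0])); print(p,e,rk(p))
E
```

```text
time: 31.45
tcp_pos: [423.5, 123.8, 267.9]
orientation: [0.809, -0.587, 0.0, -0.0]
force: [-0.2, -0.2, 0.0]
finger_gap: 0.702
time: 32.08
tcp_pos: [419.2, -20.9, 267.9]
orientation: [0.766, -0.643, 0.001, -0.0]
force: [0.1, 1.0, 0.1]
finger_gap: 0.702
at [419.2 -20.9 267.9] yaw -80.0 z [ 0.001 -0.    -1.   ] q6 1.19 F [0.1 1.  0.1] gap 60.0 t 32.08
[2.82 0.95 0.76] wz 1.99
[2.85 0.85 0.76] wz 1.99
[2.88 0.75 0.76] wz 1.99
[2.9  0.65 0.76] wz 1.99
[2.92 0.55 0.76] wz 1.99
diff tray area 0 tab 0 all rack area 275
orange side (array([283.85981308, 365.75700935]), np.int32(107), array([275, 360,  17,  12]))
orange top (array([174.12745098, 225.26470588]), np.int32(102), array([167, 219,  13,  14]))
[482.09728502 451.45923195 104.18300635] 6.621486519473638 [ 4.9 82.8]
```

```bash
python3 - <<'E'
from tr import *
for z in (60,100,134,148): print(z,proj('side',(480.3,445.8,z)).round(1),proj('top',(480.3,445.8,z)).round(1))
E
python3 -m jog '[{"tx":2.8,"ty":0.9,"tz":0.8,"wx":0,"wy":0,"wz":2,"grip":6},{"tx":2.9,"ty":0.9,"tz":0.8,"wx":0,"wy":0,"wz":2,"grip":6},{"tx":2.9,"ty":0.8,"tz":0.8,"wx":0,"wy":0,"wz":2,"grip":6},{"tx":2.9,"ty":0.6,"tz":0.7,"wx":0,"wy":0,"wz":2,"grip":6},{"tx":2.9,"ty":0.6,"tz":0.7,"wx":0,"wy":0,"wz":2,"grip":6},{"tx":0,"ty":0,"tz":0,"wx":0,"wy":0,"wz":0,"grip":6}]' 80
python3 -c "
from h import *
go((397,-168,134),-90,1)"
```

```text
60 [285.5 365.3] [181.3 228.1]
100 [284.4 363.4] [176.6 227.1]
134 [283.4 361.6] [172.3 226.2]
148 [283.  360.9] [170.5 225.8]
time: 32.92
tcp_pos: [396.8, -167.1, 229.0]
orientation: [0.708, -0.707, -0.0, 0.0]
force: [0.4, 0.2, 1.3]
finger_gap: 0.702
at [ 396.8 -167.1  229. ] yaw -89.9 z [-0.  0. -1.] q6 1.02 F [0.4 0.2 1.3] gap 59.9 t 32.92
[ 0.09 -0.02  9.5 ] wz 0.08
```

```bash
python3 -m jog '[{"tx":0.1,"ty":0,"tz":2.5,"wx":0,"wy":0,"wz":0,"grip":6},{"tx":0,"ty":0,"tz":2.5,"wx":0,"wy":0,"wz":0,"grip":6},{"tx":0,"ty":0,"tz":2.5,"wx":0,"wy":0,"wz":0,"grip":6},{"tx":0,"ty":0,"tz":2,"wx":0,"wy":0,"wz":0,"grip":6},{"tx":0,"ty":0,"tz":0,"wx":0,"wy":0,"wz":0,"grip":6}]' 80
python3 -m jog '[{"tx":0,"ty":0,"tz":0,"wx":0,"wy":0,"wz":0,"grip":3},{"tx":0,"ty":0,"tz":0,"wx":0,"wy":0,"wz":0,"grip":3},{"tx":0,"ty":0,"tz":0,"wx":0,"wy":0,"wz":0,"grip":3},{"tx":0,"ty":0,"tz":0,"wx":0,"wy":0,"wz":0,"grip":3},{"tx":0,"ty":0,"tz":0,"wx":0,"wy":0,"wz":0,"grip":3}]' 80
python3 -m jog '[{"tx":0,"ty":0,"tz":-0.5,"wx":0,"wy":0,"wz":0,"grip":3},{"tx":0,"ty":0,"tz":-0.5,"wx":0,"wy":0,"wz":0,"grip":3},{"tx":0,"ty":0,"tz":-0.5,"wx":0,"wy":0,"wz":0,"grip":3}]' 80
python3 -m jog '[{"tx":0,"ty":0,"tz":-1,"wx":0,"wy":0,"wz":0,"grip":3},{"tx":0,"ty":0,"tz":-1.5,"wx":0,"wy":0,"wz":0,"grip":3},{"tx":0,"ty":0,"tz":-2,"wx":0,"wy":0,"wz":0,"grip":3},{"tx":0,"ty":0,"tz":-3,"wx":0,"wy":0,"wz":0,"grip":3},{"tx":0,"ty":0,"tz":-3,"wx":0,"wy":0,"wz":0,"grip":3},{"tx":0,"ty":0,"tz":-2,"wx":0,"wy":0,"wz":0,"grip":3},{"tx":0,"ty":0,"tz":0,"wx":0,"wy":0,"wz":0,"grip":3}]' 80
python3 -c "
from h import *
go((462,334,275),-55,14)"
```

```text
time: 33.55
tcp_pos: [396.7, -166.4, 133.7]
orientation: [0.709, -0.706, -0.001, 0.0]
force: [0.3, -0.1, 0.0]
finger_gap: 0.704
time: 34.17
tcp_pos: [397.1, -167.4, 135.2]
orientation: [0.708, -0.706, 0.001, -0.0]
force: [1.8, 6.8, 7.5]
finger_gap: 0.473
time: 34.55
tcp_pos: [397.2, -167.9, 149.6]
orientation: [0.708, -0.706, 0.001, -0.0]
force: [1.1, 1.1, -5.2]
finger_gap: 0.468
time: 35.42
tcp_pos: [397.1, -167.9, 276.0]
orientation: [0.708, -0.706, 0.002, -0.0]
force: [-0.0, 0.4, -2.7]
finger_gap: 0.47
at [ 397.1 -167.9  276. ] yaw -89.9 z [ 0.003 -0.002 -1.   ] q6 1.01 F [-0.   0.4 -2.7] gap 40.1 t 35.42
[-3.58 -0.47  0.  ] wz -2.49
[-3.56 -0.63  0.  ] wz -2.49
[-3.53 -0.78  0.  ] wz -2.49
[-3.49 -0.93  0.  ] wz -2.49
[-3.45 -1.09  0.  ] wz -2.49
[-3.4  -1.23  0.  ] wz -2.49
[-3.34 -1.38  0.  ] wz -2.49
[-3.28 -1.52  0.  ] wz -2.49
[-3.21 -1.67  0.  ] wz -2.49
[-3.13 -1.8   0.  ] wz -2.49
[-3.05 -1.94  0.  ] wz -2.49
[-2.96 -2.07  0.  ] wz -2.49
[-2.87 -2.2   0.  ] wz -2.49
[-2.77 -2.32  0.  ] wz -2.49
```

```bash
python3 - <<'E'
from tr import *
s=snap('side','s11.png')
for r in('s6.png','s10.png'):
    d=cv2.absdiff(cv2.imread('pics/'+r),s[:,:,::-1].copy()).max(2)>40
    print('tray',d[285:350,262:312].sum(),'tab',d[318:338,310:325].sum(),'all',d[280:390,240:345].sum())
E
python3 -m jog '[{"tx":-3.6,"ty":-0.5,"tz":0,"wx":0,"wy":0,"wz":-2.5,"grip":3},{"tx":-3.6,"ty":-0.6,"tz":0,"wx":0,"wy":0,"wz":-2.5,"grip":3},{"tx":-3.5,"ty":-0.8,"tz":0,"wx":0,"wy":0,"wz":-2.5,"grip":3},{"tx":-3.5,"ty":-0.9,"tz":0,"wx":0,"wy":0,"wz":-2.5,"grip":3},{"tx":-3.4,"ty":-1.1,"tz":0,"wx":0,"wy":0,"wz":-2.5,"grip":3},{"tx":-3.4,"ty":-1.2,"tz":0,"wx":0,"wy":0,"wz":-2.5,"grip":3},{"tx":-3.3,"ty":-1.4,"tz":0,"wx":0,"wy":0,"wz":-2.5,"grip":3}]' 80
python3 -m jog '[{"tx":-3.3,"ty":-1.5,"tz":0,"wx":0,"wy":0,"wz":-2.5,"grip":3},{"tx":-3.2,"ty":-1.7,"tz":0,"wx":0,"wy":0,"wz":-2.5,"grip":3},{"tx":-3.1,"ty":-1.8,"tz":0,"wx":0,"wy":0,"wz":-2.5,"grip":3},{"tx":-3.1,"ty":-1.9,"tz":0,"wx":0,"wy":0,"wz":-2.5,"grip":3},{"tx":-3,"ty":-2.1,"tz":0,"wx":0,"wy":0,"wz":-2.5,"grip":3},{"tx":-2.9,"ty":-2.2,"tz":0,"wx":0,"wy":0,"wz":-2.5,"grip":3},{"tx":-2.8,"ty":-2.3,"tz":0,"wx":0,"wy":0,"wz":-2.5,"grip":3},{"tx":0,"ty":0,"tz":0,"wx":0,"wy":0,"wz":0,"grip":3}]' 80
python3 -c "
from h import *
go((462,335,153),-55,1)"
```

```text
tray 0 tab 0 all 264
tray 0 tab 0 all 0
time: 36.35
tcp_pos: [428.8, 83.9, 273.3]
orientation: [0.808, -0.59, -0.0, 0.0]
force: [0.1, -0.7, -2.9]
finger_gap: 0.468
time: 37.35
tcp_pos: [460.2, 336.4, 272.6]
orientation: [0.888, -0.46, -0.001, 0.001]
force: [0.3, 0.0, -2.6]
finger_gap: 0.468
at [460.2 336.4 272.6] yaw -54.7 z [-0.002 -0.001 -1.   ] q6 1.47 F [ 0.3  0.  -2.6] gap 39.9 t 37.35
[ 0.22 -0.09 11.96] wz 0.28
```

```bash
python3 -m jog '[{"tx":0.2,"ty":0,"tz":3,"wx":0,"wy":0,"wz":0.3,"grip":3},{"tx":0,"ty":0,"tz":3,"wx":0,"wy":0,"wz":0,"grip":3},{"tx":0,"ty":0,"tz":3,"wx":0,"wy":0,"wz":0,"grip":3},{"tx":0,"ty":0,"tz":3,"wx":0,"wy":0,"wz":0,"grip":3},{"tx":0,"ty":0,"tz":0,"wx":0,"wy":0,"wz":0,"grip":3}]' 80
python3 -m jog '[{"tx":0,"ty":-1,"tz":0,"wx":0,"wy":0,"wz":0,"grip":3},{"tx":0,"ty":-1,"tz":0,"wx":0,"wy":0,"wz":0,"grip":3},{"tx":0,"ty":-1,"tz":0,"wx":0,"wy":0,"wz":0,"grip":3},{"tx":0,"ty":-1,"tz":0,"wx":0,"wy":0,"wz":0,"grip":3},{"tx":0,"ty":0,"tz":0,"wx":0,"wy":0,"wz":0,"grip":3}]' 80
python3 -c "
from tr import *
print(rk(state()['tcp_pos']))"
python3 -m jog '[{"tx":0,"ty":-1,"tz":0,"wx":0,"wy":0,"wz":0,"grip":3},{"tx":0,"ty":-1,"tz":0,"wx":0,"wy":0,"wz":0,"grip":3},{"tx":0,"ty":-1,"tz":0,"wx":0,"wy":0,"wz":0,"grip":3},{"tx":0,"ty":-1,"tz":0,"wx":0,"wy":0,"wz":0,"grip":3},{"tx":0,"ty":0,"tz":0,"wx":0,"wy":0,"wz":0,"grip":3}]' 80
python3 -c "
from tr import *
print(rk(state()['tcp_pos']))"
```

```text
time: 37.98
tcp_pos: [460.7, 331.9, 152.0]
orientation: [0.886, -0.463, -0.001, 0.002]
force: [0.4, -0.2, -2.0]
finger_gap: 0.47
time: 38.6
tcp_pos: [495.0, 356.3, 154.1]
orientation: [0.886, -0.463, 0.0, -0.0]
force: [-0.0, 0.5, -2.7]
finger_gap: 0.471
[-39.1  -2.5]
time: 39.22
tcp_pos: [527.8, 379.1, 153.9]
orientation: [0.886, -0.463, 0.0, -0.0]
force: [-0.5, -0.1, -2.9]
finger_gap: 0.47
[ 0.8 -2.7]
```

```bash
python3 -m jog '[{"tx":0,"ty":0,"tz":0.5,"wx":0,"wy":0,"wz":0,"grip":3},{"tx":0,"ty":0,"tz":0.5,"wx":0,"wy":0,"wz":0,"grip":3},{"tx":0,"ty":0,"tz":0.3,"wx":0,"wy":0,"wz":0,"grip":3},{"tx":0,"ty":0,"tz":0,"wx":0,"wy":0,"wz":0,"grip":3}]' 80
python3 -m jog '[{"tx":0,"ty":0,"tz":0.2,"wx":0,"wy":0,"wz":0,"grip":3},{"tx":0,"ty":0,"tz":0,"wx":0,"wy":0,"wz":0,"grip":3}]' 80
python3 -m jog '[{"tx":0,"ty":0,"tz":0.1,"wx":0,"wy":0,"wz":0,"grip":3},{"tx":0,"ty":0,"tz":0,"wx":0,"wy":0,"wz":0,"grip":3}]' 80
```

```text
time: 39.72
tcp_pos: [527.2, 378.7, 140.9]
orientation: [0.886, -0.463, -0.0, 0.0]
force: [0.1, 0.5, -2.9]
finger_gap: 0.467
time: 39.98
tcp_pos: [527.3, 378.7, 139.1]
orientation: [0.886, -0.463, -0.0, 0.0]
force: [-0.0, 0.5, -3.1]
finger_gap: 0.47
time: 40.22
tcp_pos: [527.4, 378.8, 138.4]
orientation: [0.886, -0.463, 0.0, -0.0]
force: [0.2, 0.6, -1.2]
finger_gap: 0.469
```

Contact came at the expected height, so I'll release and retreat.

```bash
python3 -m jog '[{"tx":0,"ty":0,"tz":0.1,"wx":0,"wy":0,"wz":0,"grip":3},{"tx":0,"ty":0,"tz":0,"wx":0,"wy":0,"wz":0,"grip":4.4},{"tx":0,"ty":0,"tz":0,"wx":0,"wy":0,"wz":0,"grip":5},{"tx":0,"ty":0,"tz":0,"wx":0,"wy":0,"wz":0,"grip":6},{"tx":0,"ty":0,"tz":0,"wx":0,"wy":0,"wz":0,"grip":6},{"tx":0,"ty":0,"tz":0,"wx":0,"wy":0,"wz":0,"grip":6},{"tx":0,"ty":0,"tz":0,"wx":0,"wy":0,"wz":0,"grip":6},{"tx":0,"ty":0,"tz":0,"wx":0,"wy":0,"wz":0,"grip":6}]' 80
python3 -m jog '[{"tx":0,"ty":0,"tz":-1,"wx":0,"wy":0,"wz":0,"grip":6},{"tx":0,"ty":0,"tz":-2,"wx":0,"wy":0,"wz":0,"grip":6},{"tx":0,"ty":0,"tz":-4,"wx":0,"wy":0,"wz":0,"grip":6},{"tx":0,"ty":0,"tz":-4,"wx":0,"wy":0,"wz":0,"grip":6},{"tx":0,"ty":3,"tz":-3,"wx":0,"wy":0,"wz":0,"grip":6},{"tx":0,"ty":5,"tz":0,"wx":0,"wy":0,"wz":0,"grip":6}]' 80
python3 -m jog '[{"tx":4,"ty":2,"tz":0,"wx":0,"wy":0,"wz":3,"grip":6},{"tx":4,"ty":2,"tz":0,"wx":0,"wy":0,"wz":3,"grip":6},{"tx":4,"ty":2,"tz":0,"wx":0,"wy":0,"wz":3,"grip":6},{"tx":4,"ty":1,"tz":0,"wx":0,"wy":0,"wz":3,"grip":6},{"tx":4,"ty":1,"tz":0,"wx":0,"wy":0,"wz":3,"grip":6},{"tx":4,"ty":1,"tz":0,"wx":0,"wy":0,"wz":3,"grip":6},{"tx":4,"ty":0.5,"tz":0,"wx":0,"wy":0,"wz":3,"grip":6},{"tx":4,"ty":0.5,"tz":0,"wx":0,"wy":0,"wz":3,"grip":6}]' 80
python3 - <<'E'
from m import *
s=snap('side','s12.png');t=snap('top','t12.png')
a=cv2.imread('pics/s6.png');d=cv2.absdiff(a,s[:,:,::-1].copy()).max(2)>40
print('tab',d[318:338,310:325].sum(),'farRcorner',d[285:318,258:300].sum(),'all',d[280:390,240:345].sum())
for n,lo,hi,bt in [('ball',(0,150,120),(8,255,255),(240,245,290,275)),('cap',(25,150,150),(35,255,255),(295,240,320,265)),('bottle',(25,150,150),(35,255,255),(330,250,355,270))]:
    try: print(n,blob(t,lo,hi,bt)[:2])
    except Exception: print(n,'hidden')
for n,lo,hi,bs in [('cap',(25,150,150),(35,255,255),(355,235,375,260)),('bottle',(25,150,150),(35,255,255),(380,185,410,210))]:
    try: print('side',n,blob(s,lo,hi,bs)[:2])
    except Exception: print(n,'hidden')
A=cv2.resize(s[270:390,220:370,::-1],(750,600),interpolation=cv2.INTER_CUBIC);cv2.imwrite('pics/s12z.png',A)
E
```

```text
time: 41.22
tcp_pos: [527.3, 378.8, 137.1]
orientation: [0.886, -0.463, 0.0, 0.0]
force: [0.1, -0.5, -0.5]
finger_gap: 0.705
time: 41.98
tcp_pos: [461.9, 333.1, 279.7]
orientation: [0.886, -0.463, 0.001, -0.002]
force: [-0.2, -0.6, 0.1]
finger_gap: 0.703
time: 42.98
tcp_pos: [504.5, -3.6, 278.0]
orientation: [0.77, -0.638, 0.001, -0.0]
force: [0.5, 0.8, -0.8]
finger_gap: 0.703
tab 0 farRcorner 17 all 543
ball (array([252.87179487, 262.12820513]), np.int32(39))
cap hidden
bottle hidden
side cap (array([366.98484848, 247.84848485]), np.int32(66))
side bottle (array([396.25882353, 195.72941176]), np.int32(85))
```

View pics/s12z.png

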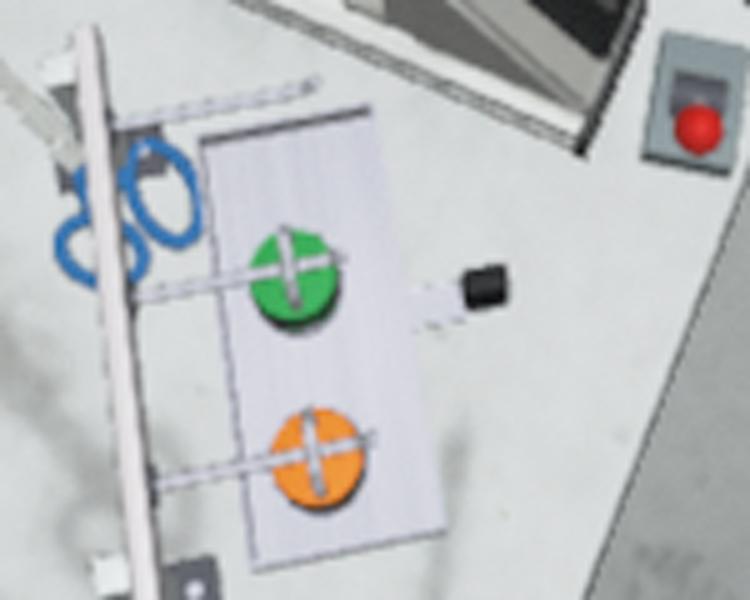

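Both heads hang on the bars at (293,275) and (318,458), crossing their bails behind the upturned ends. The tray is unmoved with its tab on the near side, and the lever is shut. The bottle and cap are undisturbed, so I'll hand in after a short settle check.

```bash
python3 -m jog '[{"tx":0,"ty":0,"tz":0,"wx":0,"wy":0,"wz":0,"grip":6},{"tx":0,"ty":0,"tz":0,"wx":0,"wy":0,"wz":0,"grip":6},{"tx":0,"ty":0,"tz":0,"wx":0,"wy":0,"wz":0,"grip":6},{"tx":0,"ty":0,"tz":0,"wx":0,"wy":0,"wz":0,"grip":6}]'
python3 - <<'E'
from m import *
import station
s=snapshot('side');d=cv2.absdiff(cv2.imread('pics/s12.png'),s[:,:,::-1].copy()).max(2)>40
n=d[270:390,220:370].sum();print('change',n)
if n<20: station.close_job(); print('closed')
E
```

```text
time: 43.58
tcp_pos: [504.4, -1.8, 277.2]
orientation: [0.771, -0.637, 0.0, 0.0]
force: [0.8, 0.2, -0.9]
finger_gap: 0.706
change 0
the job is handed in; nothing more can be done
closed
```

The job is done and handed in at about 44 s, with the tray about 3–4 mm short of its exact place.

- **Lever:** I pushed it over to its stop, and the force rose there. The red ball now shows on the shut side in both views.
- **Tray:** I dragged it under the hooks with the black tab on the near side. Its angle is within about 0.5° of the rack's and it is 1–2 mm off along the row. Toward the board it stopped 3–4 mm short of its mark. Further pushes met solid resistance, probably the blue scissors on the table touching its far edge, so I left it there. It did not move after that.
- **Heads:** Only the orange and green heads were on the dock; there was no blue one. I pulled each off by its collar and hung it by its bail, orange on the hook at the rack's +y end and green on the middle hook.
- **Last checks:** The final side view shows both bails on the bars behind the upturned ends, the tray unmoved and nothing changing. The bottle and cap are where they were at the start. In the last top view the bottle and cap were not found, probably hidden by the arm, so that check rests on the side view alone.
- **One measurement that disagreed:** After hanging the orange head, a two-view estimate put its collar at about 104 mm high instead of 134 mm, with a 6.6 mm mismatch. I put this down to the hook partly hiding it, since the contact height and the last view both fit a properly hung head.

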